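# Tidy the coffee bar: tools to the tamping stand, condiments to their block

### The job

The rush is over: sort the five things left about the counter. The barista's tools go on the dark tamping stand, the tamper standing inside its round ring and the spare portafilter lying flat in the guide beside it with its basket inside the hoop and its handle out through the gap; the condiments go upright in the white marble block, the square syrup bottle in the square well and the shaker and the gold-capped spice jar in the two round wells, one in each. Do not shift or tip the service bell, the cup on its saucer or the milk jug.

Things in the scene. Friction and masses are not known exactly. Their poses are not given: they have to be found in the camera images.
- tamper: Coffee tamper standing on its foot: flat steel disc 58 mm in diameter and 21 mm tall, a thin neck, then an upright dark wooden grip from 30 to 84 mm height, up to 33 mm thick. Origin: centre of the underside, z up.
- portafilter: Spare portafilter lying flat, 201 mm long, 34 mm tall, 0.55 kg. Origin at the underside, mid-length; x points from handle to basket (at the start away from the robot, within 0.3 rad). Black handle x = -101 to +6 mm, 28 mm wide, lowest (z = 0) at its rear, highest (34) at the neck; steel basket 64 mm across, centred at x = 69, z = 6 to 34. Balances at x = -5: grip the handle at x = -12.
- syrup_bottle: Clear square syrup bottle with a black screw cap, 48 x 48 mm with rounded corners, 130 mm tall: straight sides up to about 95 mm, shoulders above, cap 25 mm in diameter from 112 mm. The one at mid-counter, not those at the far left. Origin: centre of the underside, z up; x and y are square to its flat sides.
- shaker: Small cinnamon shaker, clear body with white contents and a grey domed top with holes: round, 44 mm in diameter up to 66 mm height, top 34 mm in diameter, 90 mm tall. Origin: centre of the underside, z up.
- spice_jar: Slim round spice jar with a gold cap and dark label, 42 mm in diameter, 96 mm tall, standing at mid-counter between stand and block like the other four (the gold-capped jar in the far right corner beside the cash box is only decor). Origin: centre of the underside, z up.
- tamping_stand: Fixed dark board 166 x 200 mm, top at z = 18, with 10 mm steel rods on it (tops z = 28). Origin: underside centre; x away from the robot, yaw within 0.2. Tamper ring, 72 mm inside, at x = 20, y = 49. Portafilter guide: hoop, 80 mm inside, at x = 31, y = -46, two rods 44 mm apart from it to the open -x edge; the portafilter lies in it with its origin at x = -38, y = -46, z = 13.
- condiment_block: Fixed white marble block 236 (x) x 88 (y) x 34 (z) mm, a brass bail at each end, three wells in a row along x, 25 mm deep (floor z = 9). Origin: underside centre; x away from the robot, yaw within 0.2. Square well 64 x 64 mm at x = +76; round wells of 60 mm at x = 0 and x = -76, y = 0. Block and stand are on either side of the counter, left or right.
- bell: Bystander: brass-coloured counter bell, 69 mm in diameter, 59 mm tall, loose. Origin: centre of the underside.
- saucer: Bystander: small filled coffee cup on its saucer, moving as one; saucer 114 mm in diameter, 15 mm tall, cup rim 60 mm above the counter. Origin: centre of the saucer's underside.
- milk_jug: Bystander: steel milk jug with side handle, 69 x 97 mm, 96 mm tall, loose, at the far left of the counter. Origin: at the bottom, midway along its length over the handle.
Things that resemble listed ones, but are neither listed nor needed, are in the scene too. What is shaped like the syrup_bottle but red is not meant.

How it is judged (in metres and radians):
At the end, for the whole second after the job is handed in: Tamper within 10 mm of its ring's centre; portafilter flat in its guide within 13 mm and 0.2 rad; bottle in the square well, shaker and spice jar in the round wells, one each, within 12 mm; all standing on their floors (5 mm), tilt under 0.12 rad, released, at rest (x of tamper in the frame of tamping_stand between 0.01 and 0.03 m and y of tamper in the frame of tamping_stand between 0.039 and 0.059 m and z of tamper in the frame of tamping_stand between 0.013 and 0.023 m and x of portafilter in the frame of tamping_stand between -0.051 and -0.025 m and y of portafilter in the frame of tamping_stand between -0.059 and -0.033 m and z of portafilter in the frame of tamping_stand between 0.008 and 0.019 m and angle between the x axis of portafilter and the x axis of tamping_stand, either way round below 0.2 rad and x of syrup_bottle in the frame of condiment_block between 0.064 and 0.088 m and y of syrup_bottle in the frame of condiment_block between -0.012 and 0.012 m and z of syrup_bottle in the frame of condiment_block between 0.004 and 0.014 m and (((x of shaker in the frame of condiment_block between -0.088 and -0.064 m and y of shaker in the frame of condiment_block between -0.012 and 0.012 m and z of shaker in the frame of condiment_block between 0.004 and 0.014 m) and (x of spice_jar in the frame of condiment_block between -0.012 and 0.012 m and y of spice_jar in the frame of condiment_block between -0.012 and 0.012 m and z of spice_jar in the frame of condiment_block between 0.004 and 0.014 m)) or ((x of spice_jar in the frame of condiment_block between -0.088 and -0.064 m and y of spice_jar in the frame of condiment_block between -0.012 and 0.012 m and z of spice_jar in the frame of condiment_block between 0.004 and 0.014 m) and (x of shaker in the frame of condiment_block between -0.012 and 0.012 m and y of shaker in the frame of condiment_block between -0.012 and 0.012 m and z of shaker in the frame of condiment_block between 0.004 and 0.014 m))) and angle between each of tamper, portafilter, syrup_bottle, shaker, spice_jar's own z axis and vertical below 0.12 rad and linear speed of each of tamper, portafilter, syrup_bottle, shaker, spice_jar below 0.02 m/s); the robot touches nothing.
It fails at once if the service bell is shifted more than 25 mm or tipped (distance of bell from where it was at the start of the episode above 0.025 m or angle between bell's own z axis and vertical above 0.3 rad).
It fails at once if the cup with its saucer is shifted more than 25 mm or tipped (distance of saucer from where it was at the start of the episode above 0.025 m or angle between saucer's own z axis and vertical above 0.3 rad).
It fails at once if the milk jug is shifted more than 25 mm or tipped (distance of milk_jug from where it was at the start of the episode above 0.025 m or angle between milk_jug's own z axis and vertical above 0.3 rad).
It also fails if it takes over 128 s, if anything falls off the work surface, if the arm or the gripper's body presses on something with over 40 N, if the wrist force passes 120 N, or if a joint passes its speed limit or range.

### The arm

A 7-joint arm with a two-finger parallel gripper is mounted at the origin on a cart in front of the work surface, level with it; the furniture and walls round the work are solid. World frame = base frame: x ahead of the robot, y to its left, z up, the work surface at z = 0. Lengths are in m, angles in degrees, forces in N, time in s.
With the tool pointing down it reaches from about 0.425 to 0.875 m from the base axis. Payload 4.7 kg.
Tool frame: the origin (TCP) lies midway between the tips of the shut fingers; the grasp point (between the pads) lies 19 mm behind it; z points along the fingers, y is the line along which they close (so a half turn about z gives the same grasp; the last joint's range is limited). The gripper opens to 87 mm and grips with 3 to 60 N. Pads are 19 mm wide; open, the fingers measure 117 mm over their backs; the gripper's body (75 mm by 190 mm) begins 51 mm behind the grasp point.
Start: joints at [-70.525, 18.392, -4.016, 83.108, 1.295, 78.541, -3.26], TCP at [0.208, 0.616, 0.184] pointing down, gripper open.
Joint ranges: [-163.93, 163.93], [-17.29, 119.83], [-79.2, 71.16], [3.27, 140.29], [-89.18, 269.18], [5.43, 117.66], [-154.24, 154.24]. Speed limits (degrees/s): [147.25, 147.25, 180, 180, 180, 180, 180].

### API

Orientations are given as [roll, pitch, yaw] about the fixed x, y, z axes, in that order (R = Rz(yaw) Ry(pitch) Rx(roll)).
In Python, from cell import env gives the robot as it stands. The module is installed in compiled form; this text tells all that it offers.
- The arm moves only by the tool step_arm, never from a script. Its argument "rows" is a list of rows, each an object with "angular": the turn, a rotation vector about the tool's x, y, z in units of pi rad (1.0 is pi rad), a list of three; "slide": the shift along the tool's x, y, z in units of 500 mm (1.0 is 500 mm), a list of three; "jaw": the opening, from 0 (shut) to 1 (fully open). A call has 1 to 10 rows; each row shifts and turns the commanded pose from where the row before left it, along the tool's axes as they then stand; what a row does not reach is not made up. A row lasts 1/8 s, in which the tool goes at most 62.5 mm and 10.7 degrees, less where a joint would pass 70% of its speed; a pose out of reach is approached as far as the arm can. A call with a number of a shift or a turn outside -1 to 1 is refused whole. A call with a gripper value outside its range is refused whole. The fingers move at their own pace and stop on an object; "newtons" is the grip in N (left out, the last holds). Time passes only in rows, so rows that do not move let the fingers close. It gives the time, the measured TCP pose, the force, the opening and the grip force at its end, in the units of the state.
- env.get_obs(): the state, without advancing time (a new reading comes with each control period).
- env.read_camera(name): name is "side" or "top"; returns the picture (400x640x3 uint8, red, green, blue); there is no depth.
- env.camera_info(name): a dict with "fx", "fy", "cx", "cy" (pixels), "R" (3x3) and "t" (3): a world point X has camera coordinates R X + t. Camera axes: x right, y down, z forward; pixel columns grow to the right and rows downward; lengths in m; the calibration is good to about 2 mm. A picture is of the moment at which its call begins. camera_info takes no time and is no camera call.
- env.sign_off(): hands the job in; it is judged then, once.
The state is a dict: "time_s": time; "qpos": joint angles; "joint_velocities": joint speeds; "effort": joint torques, N m; "tool_pos": TCP position; "tool_rot": TCP orientation; "force": force on the tool from outside, world axes, zero at the start; "wrist_torque": the same for the moment, N m; "grip_width": finger opening in m; "grasp_force": force on a finger pad.
Only numpy, scipy, OpenCV 4.12 (cv2) and the standard library are available. Lean on these libraries where they do the work, as an engineer would, in place of code of your own. Each camera call takes 0.05 s, during which the arm holds its last target. There are 200 camera calls.

## Working session

There is one attempt and no reset: what is moved stays moved. The work goes in short steps, Python scripts to look and compute and a tool call to move; the robot and the scene stay as the last step left them, time stands still between calls to the robot, and variables do not carry over. Pictures are saved under pics/ and viewed, at most 14 in all, crops included, and the job is handed in when it is done.

Besides the shell and the picture viewer there is one more tool, called after "Request:" as name([rows], argument=value, ...), one row to a line, values as JSON. step_arm: Moves the arm, as the interface text tells. Shifts and turns lie within -1 to 1; 1 stands for 500 mm of shift or pi rad of turn. Its arguments: {"type":"object","properties":{"rows":{"type":"array"},"newtons":{"type":"number"}},"required":["rows"]}

```bash
mkdir -p pics; ls; python3 - <<'E'
from cell import env
import cv2,json
o=env.get_obs();print(o)
for n in("top","side"):
    im=env.read_camera(n);cv2.imwrite(f"pics/{n}0.png",im[:,:,::-1]);print(n,env.camera_info(n))
E
```

```text
pics
{'time_s': 0.0, 'qpos': array([-70.52550929,  18.44200022,  -4.01465144,  83.17437552,
         1.29485603,  78.54069662,  -3.26204749]), 'joint_velocities': array([ 0.08581091, -0.05993517, -0.09172847, -0.05396767, -0.06813848,
       -0.01026529, -0.01345154]), 'effort': array([-4.64404475e-04, -4.91294575e+01, -4.04298278e-01, -3.12526846e+01,
       -6.38725958e-02,  4.38307668e-02,  1.67934240e-04]), 'tool_pos': array([0.20789931, 0.61519352, 0.18243275]), 'tool_rot': array([-1.79888159e+02,  5.83059033e-03,  1.61332342e+02]), 'force': array([0.21010263, 0.39127037, 0.68619519]), 'wrist_torque': array([-0.01657809, -0.00321178,  0.03858514]), 'grasp_force': 0.0, 'grip_width': 0.08740638307690804}
top {'fx': 363.95793265356417, 'fy': 363.95793265356417, 'cx': 325.5674919244331, 'cy': 193.97135394205603, 'R': array([[ 0.29567996, -0.9552684 ,  0.00597075],
       [-0.93203213, -0.28984716, -0.21749652],
       [ 0.20949816,  0.05874443, -0.97604283]]), 't': array([-0.07758247,  0.56904306,  1.13938318])}
side {'fx': 480.5419553794076, 'fy': 480.5419553794076, 'cx': 322.5106465554253, 'cy': 204.42029336159837, 'R': array([[-0.94168859, -0.33576529,  0.02200622],
       [-0.20341134,  0.51595086, -0.8321169 ],
       [ 0.26804184, -0.78807131, -0.5541635 ]]), 't': array([0.56774563, 0.09853987, 1.32660198])}
```

View pics/top0.png

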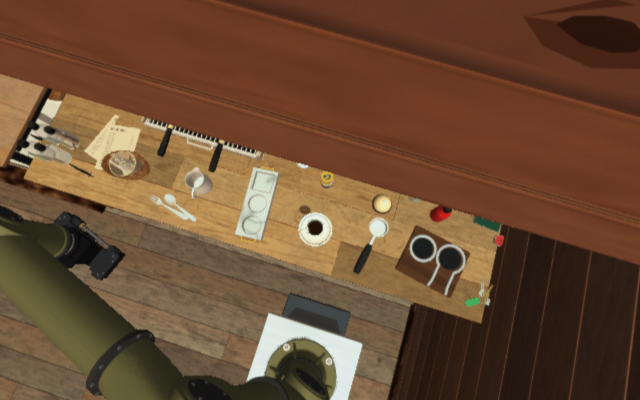

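View pics/side0.png

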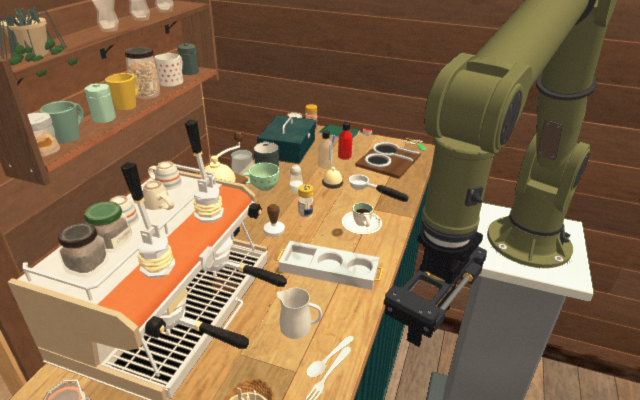

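View crops.

The top view shows the block at (257,203), stand at (433,260), portafilter at (370,245), saucer at (315,229), bell at (382,204), jug at (198,180). The side view shows tamper (274,222), jar (305,202), shaker (296,178), clear bottle (326,150), red bottle (345,142). Next I zoom in.

```bash
python3 - <<'E'
import cv2
a=cv2.imread("pics/top0.png")[145:305,220:500];cv2.imwrite("pics/t1.png",cv2.resize(a,None,fx=2.8,fy=2.8,interpolation=cv2.INTER_CUBIC))
a=cv2.imread("pics/side0.png")[120:300,250:450];cv2.imwrite("pics/s1.png",cv2.resize(a,None,fx=3.3,fy=3.3,interpolation=cv2.INTER_CUBIC))
E
```

```text
(no output)
```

View pics/t1.png

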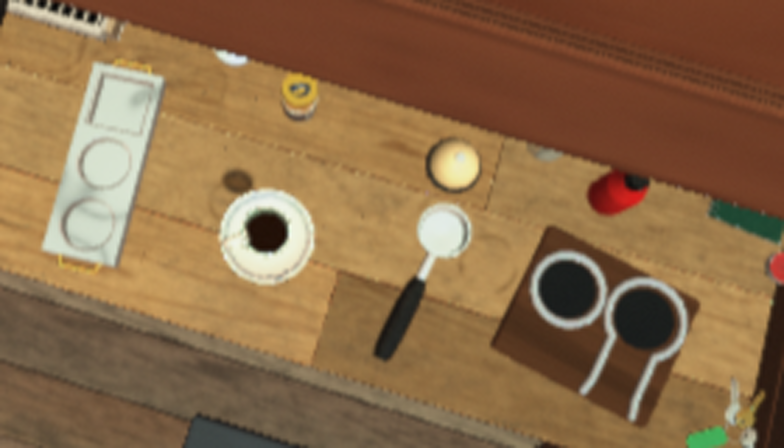

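View pics/s1.png

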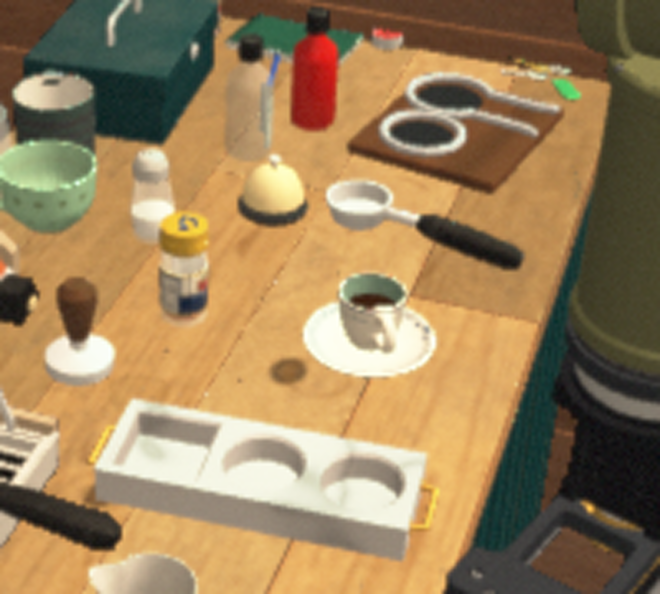

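The crops show block wells, ring and hoop, portafilter (basket upper, handle pointing down-left), bell, saucer; in the side crop tamper (80,357), jar (185,265), shaker (152,195), bottle (250,100). Cast rays.

```bash
cat > h.py <<'E'
import numpy as np
from cell import env
C={n:env.camera_info(n) for n in("top","side")}
def ray(n,u,v):
    c=C[n];d=c["R"].T@np.array([(u-c["cx"])/c["fx"],(v-c["cy"])/c["fy"],1]);return -c["R"].T@c["t"],d
def P(n,u,v,z):
    o,d=ray(n,u,v);return np.round(o+d*(z-o[2])/d[2],4)
T=lambda u,v,z:P("top",220+u/2.8,145+v/2.8,z)
S=lambda u,v,z:P("side",250+u/3.3,120+v/3.3,z)
def px(n,X):
    c=C[n];q=c["R"]@np.array(X)+c["t"];return np.round([q[0]/q[2]*c["fx"]+c["cx"],q[1]/q[2]*c["fy"]+c["cy"]],1)
E
python3 - <<'E'
from h import *
for n,t,s,z in [("sq",(121,104),(168,439),.034),("r0",(105,162),(264,467),.034),("r-",(88,222),(363,483),.034),
 ("ring",(568,289),(423,131),.028),("hoop",(646,320),(447,95),.028),("rod1",(586,392),(537,131),.028),("rod2",(635,417),(560,106),.028),
 ("basket",(443,230),(362,193),.034),("hend",(383,352),(515,256),.01),("neck",(418,280),(422,220),.034),
 ("jartop",(300,85),(185,222),.096),("bell",(454,160),(274,163),.055),("saucer",(267,236),(370,338),.015),
 ("tfoot",None,(80,357),.021),("ttop",None,(78,285),.084),("shtop",None,(150,155),.088),("shbase",None,(153,222),0),("bcap",None,(253,41),.13),("bbase",None,(250,143),0),("jarbase",None,(185,305),0)]:
    print(n,T(*t,z) if t else None,S(*s,z))
print(-C["top"]["R"].T@C["top"]["t"],-C["side"]["R"].T@C["side"]["t"])
E
```

```text
sq [0.549  0.3112 0.034 ] [0.5484 0.3164 0.034 ]
r0 [0.4755 0.3058 0.034 ] [0.4697 0.3209 0.034 ]
r- [0.4011 0.3007 0.034 ] [0.3958 0.3117 0.034 ]
ring [ 0.4942 -0.2639  0.028 ] [ 0.4904 -0.2479  0.028 ]
hoop [ 0.4863 -0.3599  0.028 ] [ 0.4863 -0.3372  0.028 ]
rod1 [ 0.3858 -0.312   0.028 ] [ 0.3802 -0.2924  0.028 ]
rod2 [ 0.3754 -0.3724  0.028 ] [ 0.3678 -0.3576  0.028 ]
basket [ 0.5168 -0.104   0.034 ] [ 0.5121 -0.0931  0.034 ]
hend [ 0.3606 -0.0773  0.01  ] [ 0.3573 -0.0747  0.01  ]
neck [ 0.4513 -0.0916  0.034 ] [ 0.4463 -0.0662  0.034 ]
jartop [0.62   0.1059 0.096 ] [0.614  0.1126 0.096 ]
bell [ 0.5973 -0.0921  0.055 ] [ 0.5979 -0.0814  0.055 ]
saucer [0.4503 0.0942 0.015 ] [0.4465 0.1075 0.015 ]
tfoot None [0.6615 0.2294 0.021 ]
ttop None [0.6664 0.2173 0.084 ]
shtop None [0.6913 0.0028 0.088 ]
shbase None [ 0.6989 -0.0213  0.    ]
bcap None [ 0.6554 -0.1793  0.13  ]
bbase None [ 0.6641 -0.2053  0.    ]
jarbase None [0.6191 0.0988 0.    ]
[0.31460731 0.02389102 1.2363149 ] [0.19909887 1.1852445  0.80465715]
```

```bash
cat >> h.py <<'E'
import cv2
def blobs(n,im,roi,cond,k=3,show=1):
    x0,y0,x1,y1=roi
    hsv=cv2.cvtColor(im[y0:y1,x0:x1],cv2.COLOR_BGR2HSV).astype(int)
    m=cond(hsv[...,0],hsv[...,1],hsv[...,2]).astype(np.uint8)
    nn,l,st,ce=cv2.connectedComponentsWithStats(m)
    for i in sorted(range(1,nn),key=lambda i:-st[i,4])[:k]:
        x,y,w,h,a=st[i];print(n,"bbox",x0+x,y0+y,x0+x+w-1,y0+y+h-1,"area",a,"cen",(ce[i]+[x0,y0]).round(1))
    return m
E
python3 - <<'E'
from h import *
t=cv2.imread("pics/top0.png");s=cv2.imread("pics/side0.png")
bright=lambda lo:(lambda h,sa,v:(sa<60)&(v>lo))
print("top");blobs("bell",t,(360,185,405,220),lambda h,s,v:(s<130)&(v>180),1)
blobs("jar",t,(312,165,340,195),lambda h,s,v:(h<32)&(s>150)&(v>120),2)
blobs("saucer",t,(290,205,340,255),bright(150),1)
blobs("basket",t,(360,210,400,245),bright(150),1)
blobs("rods",t,(395,220,475,300),bright(120),2)
mt=blobs("ring_in",t,(395,220,475,300),lambda h,s,v:(v<60),4)
blobs("handle",t,(345,235,380,280),lambda h,s,v:v<50,1)
blobs("block",t,(225,160,285,250),bright(120),3)
blobs("shadow?",t,(290,195,315,215),lambda h,s,v:v<100,2)
print("side");blobs("bell",s,(320,165,345,190),lambda h,s,v:(s<150)&(v>170),1)
blobs("jar",s,(292,180,320,220),lambda h,s,v:(h<32)&(s>150)&(v>120),2)
blobs("basket",s,(345,170,380,195),bright(140),2)
blobs("rods",s,(355,135,430,180),bright(120),3)
blobs("ring_in",s,(355,135,430,180),lambda h,s,v:(v<60),4)
blobs("handle",s,(370,180,412,203),lambda h,s,v:v<50,1)
blobs("tfoot",s,(258,212,292,240),bright(150),2)
blobs("tgrip",s,(262,200,285,226),lambda h,s,v:v<95,2)
blobs("saucer",s,(338,205,388,236),bright(150),2)
print(px("side",(.0,.0,0.3)))
E
```

```text
top
bell bbox 375 196 390 211 area 205 cen [382.7 203.6]
jar bbox 320 170 333 183 area 112 cen [326.2 176.6]
jar bbox 317 168 317 168 area 1 cen [317. 168.]
saucer bbox 299 213 331 245 area 699 cen [314.9 229.4]
basket bbox 369 218 387 244 area 316 cen [377.3 228.3]
rods bbox 409 235 465 294 area 576 cen [437.5 258.3]
ring_in bbox 439 248 460 269 area 369 cen [449.6 258.7]
ring_in bbox 413 238 432 257 area 312 cen [422.3 247.9]
ring_in bbox 400 259 400 259 area 1 cen [400. 259.]
handle bbox 354 245 370 272 area 188 cen [362.1 258.8]
block bbox 235 167 278 239 area 1887 cen [256.9 203.4]
shadow? bbox 301 207 309 212 area 31 cen [304.4 209.5]
side
bell bbox 320 165 344 189 area 470 cen [332.8 174.3]
jar bbox 298 183 319 196 area 169 cen [306.7 190.5]
jar bbox 319 193 319 194 area 2 cen [319.  193.5]
basket bbox 349 175 376 188 area 242 cen [360.  181.3]
rods bbox 365 142 418 166 area 375 cen [387.  154.4]
rods bbox 355 175 368 179 area 60 cen [360.6 177.2]
rods bbox 410 142 414 143 area 6 cen [412.  142.5]
ring_in bbox 378 146 394 151 area 79 cen [386.2 148.7]
ring_in bbox 369 157 385 162 area 75 cen [377.3 159.8]
handle bbox 377 187 406 200 area 126 cen [391.9 193.9]
tfoot bbox 264 222 284 235 area 234 cen [273.9 228.5]
tgrip bbox 268 207 277 222 area 93 cen [272.3 215.2]
saucer bbox 342 205 381 233 area 572 cen [361.3 222.6]
saucer bbox 364 221 366 223 area 7 cen [364.7 222. ]
[560.4 141.8]
```

```bash
python3 - <<'E'
from h import *
for n,t,s,z in [("saucer",(314.9,229.2),(361.5,222),.015),("basket",(378,226.5),(362.5,180.5),.034),("jar",(326.7,176.7),(306,187.5),.096),
 ("ring",(422.5,247.7),(377.5,160),.028),("hoop",(449.8,258.7),(386,149),.028)]:
    X=P("top",*t,z);print(n,X,"pred side",px("side",X),"saw",s,"side pos",P("side",*s,z))
s=cv2.imread("pics/side0.png");t=cv2.imread("pics/top0.png")
# overlays: predicted outlines drawn on side view from top-derived block/stand
def circ(im,n,c,r):
    for a in np.linspace(0,2*np.pi,60):
        u,v=px(n,[c[0]+r*np.cos(a),c[1]+r*np.sin(a),c[2]]);im[int(v*4+2),int(u*4+2)]=(255,0,255)
s4=cv2.resize(s,None,fx=4,fy=4,interpolation=cv2.INTER_CUBIC)
circ(s4,"side",P("top",314.9,229.2,.013),.057)
circ(s4,"side",P("top",422.5,247.7,.028),.036);circ(s4,"side",P("top",449.8,258.7,.028),.040)
circ(s4,"side",P("top",378,226.5,.034),.032);circ(s4,"side",P("top",326.7,176.7,.096),.02)
T_=[(121,104),(105,162),(88,222)]
for u,v in T_[1:]: circ(s4,"side",T(u,v,.034),.03)
cv2.imwrite("pics/ov.png",s4[540:1120,1100:1760])
E
```

```text
saucer [0.4501 0.0958 0.015 ] pred side [362.  219.9] saw (361.5, 222) side pos [0.4487 0.1062 0.015 ]
basket [ 0.5186 -0.1028  0.034 ] pred side [358.6 176.7] saw (362.5, 180.5) side pos [ 0.5005 -0.0844  0.034 ]
jar [0.6153 0.106  0.096 ] pred side [306.5 186. ] saw (306, 187.5) side pos [0.6138 0.1138 0.096 ]
ring [ 0.4955 -0.2624  0.028 ] pred side [377.8 157.6] saw (377.5, 160) side pos [ 0.4921 -0.2449  0.028 ]
hoop [ 0.4872 -0.3566  0.028 ] pred side [386.5 146.4] saw (386, 149) side pos [ 0.4841 -0.3363  0.028 ]
```

View pics/ov.png

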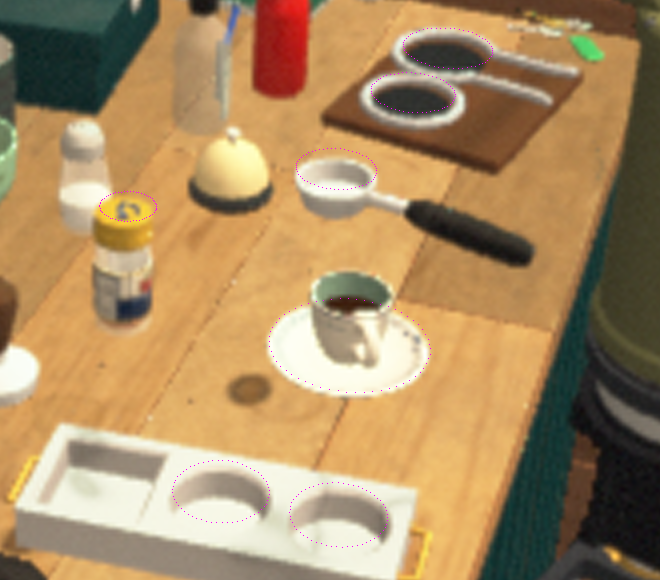

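The overlay is consistently about 2 px above the side-view features, so the cameras disagree slightly; I'll settle that with the gripper in view. First check how high the overhead shelf edge is.

```bash
python3 - <<'E'
from h import *
a=np.array([305.7,164.6]);b=np.array([500,221.8]);n=np.array([-(b-a)[1],(b-a)[0]]);n/=np.linalg.norm(n)
for uv in [(218,78),(20,165),(120,120),(218,72)]:
    o,d=ray("side",*uv)
    best=min((abs(n@(px("top",o+d*k)-a)),k) for k in np.linspace(.8,2.5,400));X=o+d*best[1];print(uv,X.round(3),best[0].round(1),px("top",X))
print("bell",T(454,160,.03),"red base side",S(315,120,0),"red top",S(317,18,.13),"jug",P("top",198,180,.09),P("side",297,325,0))
print("toolbox corner",S(160,140,0),"bowl",S(45,225,0))
print("tcp px",px("top",(.208,.615,.183)),px("side",(.208,.615,.183)))
E
```

```text
(218, 78) [0.62  0.505 0.533] 49.7 [151.3  67.3]
(20, 165) [0.901 0.69  0.405] 128.5 [150.7 -15. ]
(120, 120) [0.76  0.595 0.471] 93.5 [151.1  21.6]
(218, 72) [0.622 0.499 0.541] 52.2 [152.1  65. ]
bell [ 0.6033 -0.0946  0.03  ] red base side [ 0.6159 -0.2801  0.    ] red top [ 0.6128 -0.2558  0.13  ] jug [0.482  0.5022 0.09  ] [0.4803 0.5105 0.    ]
toolbox corner [ 0.7542 -0.1761  0.    ] bowl [0.7931 0.022  0.    ]
tcp px [114.8 248.9] [424.7 337.9]
```

```bash
python3 - <<'E'
from h import *
for uv in [(305.7,164.6),(400,195),(150,120)]:
    o,d=ray("top",*uv)
    for z in (.3,.4,.5,.6,.7,.8,.9): X=o+d*(z-o[2])/d[2];print(uv,X.round(2),px("side",X))
E
```

```text
(305.7, 164.6) [0.58 0.16 0.3 ] [314.1 128.5]
(305.7, 164.6) [0.55 0.14 0.4 ] [327.7  89.4]
(305.7, 164.6) [0.52 0.13 0.5 ] [342.6  46.5]
(305.7, 164.6) [0.49 0.11 0.6 ] [359.1  -0.7]
(305.7, 164.6) [0.46 0.1  0.7 ] [377.2 -52.8]
(305.7, 164.6) [0.44 0.08 0.8 ] [ 397.4 -110.7]
(305.7, 164.6) [0.41 0.07 0.9 ] [ 420.  -175.5]
(400, 195) [ 0.57 -0.11  0.3 ] [347.5  93.4]
(400, 195) [ 0.54 -0.09  0.4 ] [357.3  61.7]
(400, 195) [ 0.52 -0.08  0.5 ] [368.3  26.3]
(400, 195) [ 0.49 -0.07  0.6 ] [380.7 -13.7]
(400, 195) [ 0.46 -0.05  0.7 ] [394.7 -58.9]
(400, 195) [ 0.43 -0.04  0.8 ] [ 410.8 -110.7]
(400, 195) [ 0.41 -0.02  0.9 ] [ 429.3 -170.4]
(150, 120) [0.57 0.6  0.3 ] [227.2 229.6]
(150, 120) [0.54 0.54 0.4 ] [254.  166.2]
(150, 120) [0.52 0.48 0.5 ] [281.8 100.5]
(150, 120) [0.49 0.42 0.6 ] [310.5  32.5]
(150, 120) [0.46 0.36 0.7 ] [340.3 -37.9]
(150, 120) [0.43 0.29 0.8 ] [ 371.2 -110.8]
(150, 120) [0.41 0.23 0.9 ] [ 403.2 -186.5]
```

Request:
step_arm([
  {"angular": [0,0,-0.052],"slide": [0,0,-0.1],"jaw": 1},
  {"angular": [0,0,-0.052],"slide": [0,0,-0.1],"jaw": 1},
  {"angular": [0,0,0],"slide": [-0.06,-0.079,0],"jaw": 1},
  {"angular": [0,0,0],"slide": [-0.06,-0.079,0],"jaw": 1},
  {"angular": [0,0,0],"slide": [-0.06,-0.079,0],"jaw": 1},
  {"angular": [0,0,0],"slide": [-0.06,-0.079,0],"jaw": 1},
  {"angular": [0,0,0],"slide": [-0.06,-0.079,0],"jaw": 1},
  {"angular": [0,0,0],"slide": [-0.06,-0.079,0],"jaw": 1},
  {"angular": [0,0,0],"slide": [-0.06,-0.079,0],"jaw": 1},
  {"angular": [0,0,0],"slide": [-0.06,-0.079,0],"jaw": 1},
], newtons=20)

```text
time_s: 1.35
tool_pos: [0.449, 0.2985, 0.2832]
tool_rot: [-180.0, -0.0, -179.9]
force: [0.2, -0.1, 0.1]
grip_width: 0.087
grasp_force: 0.0
```

Request:
step_arm([
  {"angular": [0,0,0],"slide": [0.003,-0.097,0],"jaw": 1},
  {"angular": [0,0,0],"slide": [0.003,-0.097,0],"jaw": 1},
  {"angular": [0,0,0],"slide": [0.003,-0.097,0],"jaw": 1},
  {"angular": [0,0,0],"slide": [0.003,-0.097,0],"jaw": 1},
  {"angular": [0,0,0],"slide": [0.003,-0.097,0],"jaw": 1},
  {"angular": [0,0,0],"slide": [0.003,-0.097,0],"jaw": 1},
  {"angular": [0,0,0],"slide": [0.003,-0.097,0],"jaw": 1},
  {"angular": [0,0,0.05],"slide": [0.003,-0.095,0],"jaw": 1},
  {"angular": [0,0,0],"slide": [0,0,0.1],"jaw": 1},
  {"angular": [0,0,0],"slide": [0,0,0.1],"jaw": 1},
])

```text
time_s: 2.6
tool_pos: [0.4369, -0.0876, 0.1825]
tool_rot: [179.9, 0.1, 171.0]
force: [0.8, -0.1, -0.4]
grip_width: 0.087
grasp_force: 0.0
```

Request:
step_arm([
  {"angular": [0,0,0],"slide": [0,0,0.1],"jaw": 0.6},
  {"angular": [0,0,0],"slide": [0,0,0.03],"jaw": 0.6},
  {"angular": [0,0,0],"slide": [0,0,0],"jaw": 0.6},
  {"angular": [0,0,0],"slide": [0,0,0],"jaw": 0.6},
  {"angular": [0,0,0],"slide": [0,0,0],"jaw": 0.6},
  {"angular": [0,0,0],"slide": [0,0,0],"jaw": 0.6},
])

```text
time_s: 3.35
tool_pos: [0.4375, -0.087, 0.1195]
tool_rot: [180.0, 0.1, 171.1]
force: [0.3, 1.0, -0.3]
grip_width: 0.0524
grasp_force: 0.0
```

```bash
python3 - <<'E'
from h import *
o=env.get_obs();p=o["tool_pos"];print(p,o["tool_rot"],o["grip_width"])
g=o["grip_width"]/2;y=np.radians(o["tool_rot"][2]);ty=np.array([np.sin(y),-np.cos(y),0])
for n in("top","side"):
    im=env.read_camera(n)[:,:,::-1].copy();cv2.imwrite(f"pics/{n}1.png",im)
    c=px(n,p).astype(int);x0,y0=c[0]-50,c[1]-45
    a=cv2.resize(im[y0:y0+90,x0:x0+100],None,fx=4,fy=4,interpolation=cv2.INTER_CUBIC)
    for q in (p,p+g*ty,p-g*ty):
        u=px(n,q);cv2.circle(a,(int((u[0]-x0)*4+2),int((u[1]-y0)*4+2)),2,(255,0,255),-1)
    print(n,x0,y0);A=a if n=="top" else np.hstack([A,a])
cv2.imwrite("pics/cal.png",A)
E
```

```text
[ 0.43750635 -0.08696474  0.11952089] [1.79964914e+02 1.04490019e-01 1.71055244e+02] 0.05241512274872145
top 320 201
side 334 114
```

View pics/cal.png

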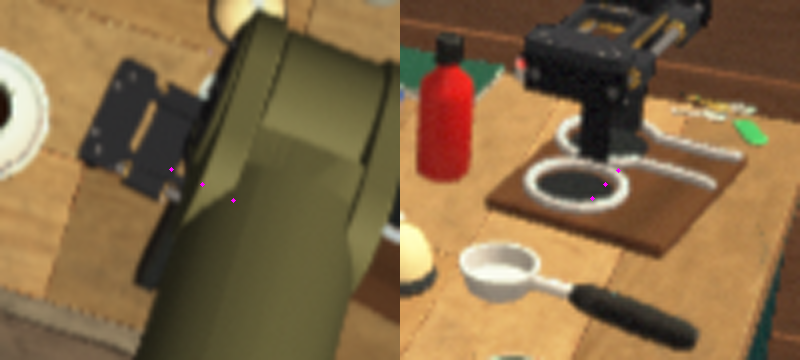

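The side crop shows the near fingertip at about (594,157) in the crop, some 10 px above the predicted point; I check with the fingers shut, numerically, by differencing.

Request:
step_arm([
  {"angular": [0,0,0],"slide": [0,0,0],"jaw": 0},
  {"angular": [0,0,0],"slide": [0,0,0],"jaw": 0},
  {"angular": [0,0,0],"slide": [0,0,0],"jaw": 0},
  {"angular": [0,0,0],"slide": [0,0,0],"jaw": 0},
  {"angular": [0,0,0],"slide": [0,0,0],"jaw": 0},
  {"angular": [0,0,0],"slide": [0,0,0],"jaw": 0},
])

```text
time_s: 4.2
tool_pos: [0.4367, -0.087, 0.1185]
tool_rot: [180.0, -0.0, 171.1]
force: [-0.3, 0.4, -0.5]
grip_width: 0.0033
grasp_force: 0.0
```

```bash
cat >> h.py <<'E'
def tip(im,ref,p):
    d=np.abs(im.astype(int)-ref.astype(int)).max(2)>35
    u,v=px("side",p);r={}
    for c in range(int(u)-12,int(u)+13,2):
        ys=np.where(d[int(v)-40:int(v)+20,c])[0];r[c]=int(ys.max()+int(v)-40) if len(ys) else None
    return (u,v),r
E
python3 - <<'E'
from h import *
ref=cv2.imread("pics/side0.png");p=np.array([.4375,-.087,.1195])
print(tip(cv2.imread("pics/side1.png"),ref,p))
o=env.get_obs();print(o["tool_pos"],o["grip_width"])
im=env.read_camera("side")[:,:,::-1];cv2.imwrite("pics/side2.png",im);print(tip(im,ref,p))
E
```

```text
((np.float64(384.8), np.float64(159.6)), {372: 138, 374: 138, 376: 139, 378: 153, 380: 154, 382: 154, 384: 155, 386: 154, 388: 145, 390: 146, 392: 146, 394: 145, 396: 132})
[ 0.43672067 -0.08695975  0.1185337 ] 0.0032607324897959734
((np.float64(384.8), np.float64(159.6)), {372: 138, 374: 139, 376: 139, 378: 140, 380: 140, 382: 145, 384: 149, 386: 146, 388: 146, 390: 146, 392: 143, 394: 131, 396: 133})
```

Request:
step_arm([
  {"angular": [0,0,0],"slide": [0,0,0],"jaw": 0.7},
  {"angular": [0,0,0],"slide": [0,0,0],"jaw": 0.7},
  {"angular": [0,0,0],"slide": [0,0,0],"jaw": 0.7},
  {"angular": [0,0,0],"slide": [0,0,0.05],"jaw": 0.7},
  {"angular": [0,0,0],"slide": [0,0,0.05],"jaw": 0.7},
  {"angular": [0,0,0],"slide": [0,0,0.05],"jaw": 0.7},
  {"angular": [0,0,0],"slide": [0,0,0],"jaw": 0.7},
  {"angular": [0,0,0],"slide": [0,0,0],"jaw": 0.7},
])

```text
time_s: 5.25
tool_pos: [0.4374, -0.087, 0.0444]
tool_rot: [180.0, 0.1, 171.1]
force: [0.8, 0.3, 0.9]
grip_width: 0.0601
grasp_force: 0.0
```

```bash
python3 - <<'E'
from h import *
o=env.get_obs();p=o["tool_pos"];print(p,o["grip_width"])
g=o["grip_width"]/2;y=np.radians(o["tool_rot"][2]);ty=np.array([np.sin(y),-np.cos(y),0])
for n in("side","top"):
    im=env.read_camera(n)[:,:,::-1].copy();cv2.imwrite(f"pics/{n}3.png",im)
    c=px(n,p).astype(int);x0,y0=c[0]-50,c[1]-60
    a=cv2.resize(im[y0:y0+110,x0:x0+100],None,fx=4,fy=4,interpolation=cv2.INTER_CUBIC)
    for q in (p,p+g*ty,p-g*ty):
        u=px(n,q);cv2.circle(a,(int((u[0]-x0)*4+2),int((u[1]-y0)*4+2)),2,(255,0,255),-1)
    A=a if n=="side" else np.hstack([A,a])
cv2.imwrite("pics/cal3.png",A)
E
```

```text
[ 0.43744047 -0.08704779  0.04440263] 0.06009161907388257
```

View pics/cal3.png

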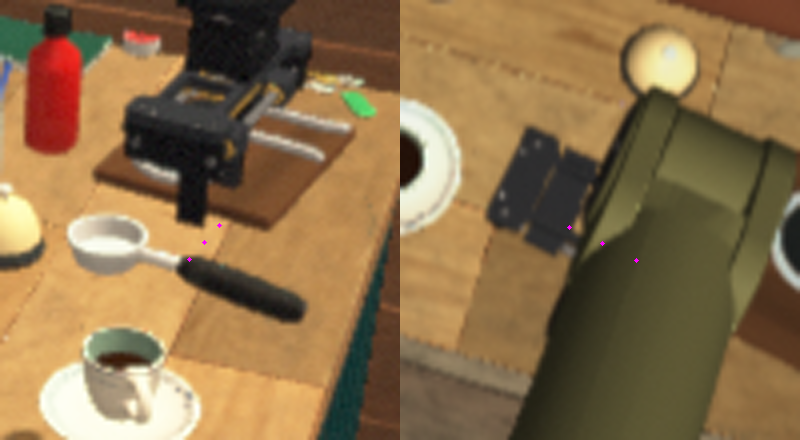

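Request:
step_arm([
  {"angular": [0,0,0],"slide": [0,0,0.04],"jaw": 0.8},
  {"angular": [0,0,0],"slide": [0,0,0.02],"jaw": 0.8},
  {"angular": [0,0,0],"slide": [0,0,0.02],"jaw": 0.8},
  {"angular": [0,0,0],"slide": [0,0,0],"jaw": 0.8},
])

```text
time_s: 5.85
tool_pos: [0.4363, -0.087, 0.0031]
tool_rot: [-180.0, -0.1, 171.0]
force: [-0.5, -0.8, -0.0]
grip_width: 0.0697
grasp_force: 0.0
```

```bash
python3 - <<'E'
from h import *
o=env.get_obs();p=o["tool_pos"];print(p,o["grip_width"],o["force"])
im=env.read_camera("side")[:,:,::-1].copy();cv2.imwrite(f"pics/side4.png",im)
im=env.read_camera("top")[:,:,::-1].copy();cv2.imwrite(f"pics/top4.png",im)
a=cv2.imread("pics/side4.png")[120:230,330:430]
cv2.imwrite("pics/cal4.png",cv2.resize(a,None,fx=5,fy=5,interpolation=cv2.INTER_CUBIC))
E
```

```text
[ 0.43627089 -0.08699448  0.00311642] 0.06967006732336482 [-0.50109667 -0.77758548 -0.02657248]
```

View pics/cal4.png

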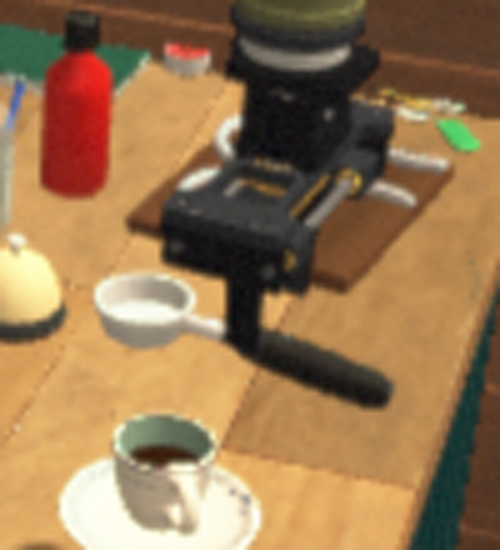

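The near finger now overlaps the handle near its neck (crop (243,340)); no contact force. I close and see.

Request:
step_arm([
  {"angular": [0,0,0],"slide": [0,0,0],"jaw": 0},
  {"angular": [0,0,0],"slide": [0,0,0],"jaw": 0},
  {"angular": [0,0,0],"slide": [0,0,0],"jaw": 0},
  {"angular": [0,0,0],"slide": [0,0,0],"jaw": 0},
  {"angular": [0,0,0],"slide": [0,0,0],"jaw": 0},
  {"angular": [0,0,0],"slide": [0,0,0],"jaw": 0},
], newtons=30)

```text
time_s: 6.7
tool_pos: [0.4368, -0.0869, 0.0036]
tool_rot: [180.0, 0.0, 171.1]
force: [-0.2, 1.2, -0.5]
grip_width: 0.0179
grasp_force: 0.0
```

```bash
python3 - <<'E'
from h import *
r=cv2.imread("pics/side0.png");im=env.read_camera("side")[:,:,::-1];cv2.imwrite("pics/side5.png",im)
for n,a in(("ref",r),("now",im)):
    blobs(n,a,(345,170,380,192),lambda h,s,v:(s<60)&(v>140),1);blobs(n,a,(390,185,412,205),lambda h,s,v:v<50,1)
E
```

```text
ref bbox 349 175 376 188 area 242 cen [360.  181.3]
ref bbox 390 191 406 200 area 75 cen [397.6 196.1]
now bbox 349 175 376 188 area 241 cen [360.  181.3]
now bbox 390 191 406 200 area 76 cen [397.7 196.1]
```

No contact: the fingers passed over the handle. I open and feel downward in small steps.

Request:
step_arm([
  {"angular": [0,0,0],"slide": [0,0,0],"jaw": 0.8},
  {"angular": [0,0,0],"slide": [0,0,0],"jaw": 0.8},
  {"angular": [0,0,0],"slide": [0,0,0],"jaw": 0.8},
  {"angular": [0,0,0],"slide": [0,0,0],"jaw": 0.8},
  {"angular": [0,0,0],"slide": [0,0,0],"jaw": 0.8},
  {"angular": [0,0,0],"slide": [0,0,0.01],"jaw": 0.8},
  {"angular": [0,0,0],"slide": [0,0,0],"jaw": 0.8},
])

```text
time_s: 7.62
tool_pos: [0.4362, -0.0869, -0.002]
tool_rot: [-180.0, -0.1, 171.1]
force: [-0.5, 0.8, 0.2]
grip_width: 0.0683
grasp_force: 0.0
```

Request:
step_arm([
  {"angular": [0,0,0],"slide": [0,0,0.008],"jaw": 0.8},
  {"angular": [0,0,0],"slide": [0,0,0],"jaw": 0.8},
])

```text
time_s: 7.88
tool_pos: [0.4364, -0.087, -0.0058]
tool_rot: [-180.0, -0.0, 171.1]
force: [0.1, -0.1, 0.2]
grip_width: 0.0694
grasp_force: 0.0
```

The reported TCP is already below the counter with no contact, so the reported tool point is indeed off. I keep feeling.

Request:
step_arm([
  {"angular": [0,0,0],"slide": [0,0,0.01],"jaw": 0.8},
  {"angular": [0,0,0],"slide": [0,0,0],"jaw": 0.8},
])

```text
time_s: 8.12
tool_pos: [0.4363, -0.0869, -0.0109]
tool_rot: [-180.0, -0.1, 171.1]
force: [-0.1, -0.2, 0.1]
grip_width: 0.0696
grasp_force: 0.0
```

Request:
step_arm([
  {"angular": [0,0,0],"slide": [0,0,0.01],"jaw": 0.8},
  {"angular": [0,0,0],"slide": [0,0,0],"jaw": 0.8},
])

```text
time_s: 8.38
tool_pos: [0.4363, -0.0869, -0.0158]
tool_rot: [-180.0, -0.0, 171.1]
force: [-0.1, 0.4, -0.1]
grip_width: 0.0696
grasp_force: 0.0
```

Request:
step_arm([
  {"angular": [0,0,0],"slide": [0,0,0.008],"jaw": 0.8},
  {"angular": [0,0,0],"slide": [0,0,0],"jaw": 0.8},
])

```text
time_s: 8.62
tool_pos: [0.4365, -0.087, -0.0198]
tool_rot: [-180.0, -0.0, 171.1]
force: [-0.3, -0.4, -0.5]
grip_width: 0.0693
grasp_force: 0.0
```

Request:
step_arm([
  {"angular": [0,0,0],"slide": [0,0,0.006],"jaw": 0.8},
  {"angular": [0,0,0],"slide": [0,0,0],"jaw": 0.8},
])

```text
time_s: 8.88
tool_pos: [0.4365, -0.087, -0.0226]
tool_rot: [-180.0, -0.0, 171.1]
force: [0.0, -0.5, -0.0]
grip_width: 0.07
grasp_force: 0.0
```

Request:
step_arm([
  {"angular": [0,0,0],"slide": [0,0,0.006],"jaw": 0.8},
  {"angular": [0,0,0],"slide": [0,0,0],"jaw": 0.8},
])

```text
time_s: 9.12
tool_pos: [0.4365, -0.0869, -0.0257]
tool_rot: [-180.0, -0.0, 171.1]
force: [-0.1, -0.1, -0.1]
grip_width: 0.0697
grasp_force: 0.0
```

Request:
step_arm([
  {"angular": [0,0,0],"slide": [0,0,0.005],"jaw": 0.8},
  {"angular": [0,0,0],"slide": [0,0,0],"jaw": 0.8},
])

```text
time_s: 9.38
tool_pos: [0.4366, -0.0869, -0.0281]
tool_rot: [-180.0, -0.0, 171.1]
force: [-0.4, -0.4, 0.4]
grip_width: 0.0697
grasp_force: 0.0
```

```bash
python3 - <<'E'
from h import *
s=env.read_camera("side")[:,:,::-1].copy();t=env.read_camera("top")[:,:,::-1].copy();cv2.imwrite("pics/side6.png",s);cv2.imwrite("pics/top6.png",t)
a=cv2.resize(s[150:230,340:420],None,fx=5,fy=5,interpolation=cv2.INTER_CUBIC);b=cv2.resize(t[190:290,320:420],None,fx=4,fy=4,interpolation=cv2.INTER_CUBIC)
cv2.imwrite("pics/cal6.png",np.hstack([a,b]))
E
```

```text
(no output)
```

View pics/cal6.png

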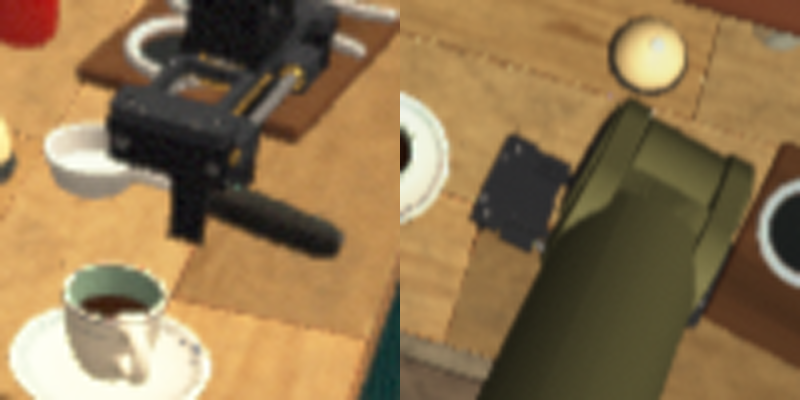

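The near finger now stands beside the handle just behind its neck (crop (187,240)). Close.

Request:
step_arm([
  {"angular": [0,0,0],"slide": [0,0,0],"jaw": 0},
  {"angular": [0,0,0],"slide": [0,0,0],"jaw": 0},
  {"angular": [0,0,0],"slide": [0,0,0],"jaw": 0},
  {"angular": [0,0,0],"slide": [0,0,0],"jaw": 0},
  {"angular": [0,0,0],"slide": [0,0,0],"jaw": 0},
  {"angular": [0,0,0],"slide": [0,0,0],"jaw": 0},
  {"angular": [0,0,0],"slide": [0,0,0],"jaw": 0},
], newtons=40)

```text
time_s: 10.35
tool_pos: [0.4366, -0.0881, -0.0278]
tool_rot: [-179.9, 0.0, 171.0]
force: [-1.5, -4.9, 4.4]
grip_width: 0.0233
grasp_force: 39.9
```

```bash
python3 - <<'E'
from h import *
r=cv2.imread("pics/side0.png");im=env.read_camera("side")[:,:,::-1];cv2.imwrite("pics/side7.png",im)
for n,a in(("ref",r),("now",im)):
    blobs(n,a,(345,170,373,192),lambda h,s,v:(s<60)&(v>140),1);blobs(n,a,(390,185,412,205),lambda h,s,v:v<50,1)
for q in [(.443,-.045,0),(.443,-.045,.02),(.4365,-.087,0)]: print(q,px("side",q))
E
```

```text
ref bbox 349 175 372 188 area 231 cen [359.3 181.1]
ref bbox 390 191 406 200 area 75 cen [397.6 196.1]
now bbox 349 175 372 188 area 185 cen [357.7 181.7]
now bbox 390 192 406 200 area 70 cen [397.3 196.6]
(0.443, -0.045, 0) [376.3 199.6]
(0.443, -0.045, 0.02) [376.8 194.1]
(0.4365, -0.087, 0) [381.6 193.3]
```

Gripped (23 mm, 40 N). Compute the carry from basket to hoop in the top view.

```bash
python3 - <<'E'
from h import *
r=P("top",422.6,247.8,.023);h=P("top",449.7,258.6,.023);b=P("top",378,227.2,.034)
d=r-h;yaw=np.degrees(np.arctan2(d[1],d[0]))-np.degrees(np.arctan2(95,-11));print("ring",r,"hoop",h,"dist",np.linalg.norm(d),"yaw",yaw,"basket",b)
t=cv2.imread("pics/top0.png");s=cv2.imread("pics/side0.png")
def axis(n,im,roi,z):
    x0,y0,x1,y1=roi;g=cv2.cvtColor(im[y0:y1,x0:x1],cv2.COLOR_BGR2HSV)[...,2]<60
    nn,l,st,ce=cv2.connectedComponentsWithStats(g.astype(np.uint8));k=1+st[1:,4].argmax();ys,xs=np.where(l==k)
    Q=np.array([P(n,x+x0,y+y0,z)[:2] for x,y in zip(xs,ys)]);c=Q.mean(0);e=np.linalg.eigh(np.cov((Q-c).T));v=e[1][:,1]*np.sign(e[1][0,1]);print(n,"handle c",c,"yaw",np.degrees(np.arctan2(v[1],v[0])),"len",(Q@v).ptp() if hasattr(Q,'ptp') else np.ptp(Q@v));return c
c=axis("top",t,(345,235,380,280),.017);print("yaw handle->basket",np.degrees(np.arctan2(*(b[:2]-c)[::-1])))
axis("side",s,(370,180,412,203),.017)
E
```

```text
ring [ 0.496  -0.2639  0.023 ] hoop [ 0.4882 -0.3578  0.023 ] dist 0.09422340473576614 yaw -11.353327589865685 basket [ 0.5164 -0.1034  0.034 ]
top handle c [ 0.40269803 -0.08270788] yaw -11.254774639650334 len 0.10023447598621205
yaw handle->basket -10.31413008987565
side handle c [ 0.40253067 -0.07140368] yaw -20.29611472603369 len 0.10930533900918471
```

Request:
step_arm([
  {"angular": [0,0,0],"slide": [0,0,-0.02],"jaw": 0},
  {"angular": [0,0,0],"slide": [0,0,-0.06],"jaw": 0},
  {"angular": [0,0,0],"slide": [0,0,-0.08],"jaw": 0},
  {"angular": [0,0,0],"slide": [0,0,-0.04],"jaw": 0},
  {"angular": [0,0,0],"slide": [0,0,0],"jaw": 0},
  {"angular": [0,0,0],"slide": [0,0,0],"jaw": 0},
])

```text
time_s: 11.15
tool_pos: [0.4354, -0.0862, 0.0707]
tool_rot: [180.0, -0.1, 171.1]
force: [-1.2, -0.4, -6.6]
grip_width: 0.0233
grasp_force: 39.8
```

Request:
step_arm([
  {"angular": [0,0,0],"slide": [-0.004,-0.05,0],"jaw": 0},
  {"angular": [0,0,0],"slide": [-0.004,-0.09,0],"jaw": 0},
  {"angular": [0,0,0],"slide": [-0.004,-0.09,0],"jaw": 0},
  {"angular": [0,0,0],"slide": [-0.004,-0.09,0],"jaw": 0},
  {"angular": [0,0,0],"slide": [-0.004,-0.09,0],"jaw": 0},
  {"angular": [0,0,0],"slide": [-0.004,-0.06,0],"jaw": 0},
  {"angular": [0,0,0.0055],"slide": [0,-0.039,0],"jaw": 0},
  {"angular": [0,0,0],"slide": [0,0,0.06],"jaw": 0},
  {"angular": [0,0,0],"slide": [0,0,0],"jaw": 0},
  {"angular": [0,0,0],"slide": [0,0,0],"jaw": 0},
])

```text
time_s: 12.4
tool_pos: [0.4092, -0.3396, 0.0421]
tool_rot: [180.0, -0.0, 170.1]
force: [-0.3, -0.4, -5.9]
grip_width: 0.0231
grasp_force: 39.8
```

```bash
python3 - <<'E'
from h import *
s=env.read_camera("side")[:,:,::-1].copy();t=env.read_camera("top")[:,:,::-1].copy();cv2.imwrite("pics/side8.png",s);cv2.imwrite("pics/top8.png",t)
a=cv2.resize(s[115:195,345:435],None,fx=4.4,fy=4.4,interpolation=cv2.INTER_CUBIC);b=cv2.resize(t[220:308,390:490],None,fx=4,fy=4,interpolation=cv2.INTER_CUBIC)
cv2.imwrite("pics/cal8.png",np.hstack([a,b]));print(env.get_obs()["tool_pos"])
E
```

```text
[ 0.40996579 -0.34012656  0.04291357]
```

View pics/cal8.png

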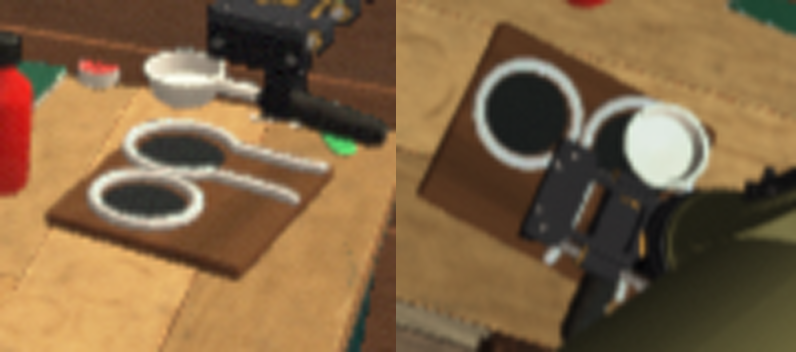

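The basket hangs level in both views: top (457.2,257), side (387,131.6) rim centre; measure it against the hoop.

```bash
python3 - <<'E'
from h import *
t=cv2.imread("pics/top8.png");s=cv2.imread("pics/side8.png")
blobs("t",t,(447,246,470,268),lambda h,s,v:(s<40)&(v>205),2);blobs("s",s,(376,124,400,136),lambda h,s,v:(s<60)&(v>140),2)
for u in [(457.2,257)]: print(P("top",*u,.1047),P("side",387,131.6,.1047))
print("hoop",P("top",449.7,258.6,.023),"side",P("side",386,149,.024))
E
```

```text
t bbox 448 246 463 265 area 234 cen [455.2 255.8]
t bbox 467 255 467 259 area 5 cen [467. 257.]
s bbox 378 126 399 135 area 149 cen [387.5 131.3]
[ 0.488  -0.353   0.1047] [ 0.4831 -0.3153  0.1047]
hoop [ 0.4882 -0.3578  0.023 ] side [ 0.4856 -0.3441  0.024 ]
```

Request:
step_arm([
  {"angular": [0,0,0],"slide": [0,-0.006,0.03],"jaw": 0},
  {"angular": [0,0,0],"slide": [0,0,0.03],"jaw": 0},
  {"angular": [0,0,0],"slide": [0,0,0.01],"jaw": 0},
  {"angular": [0,0,0],"slide": [0,0,0],"jaw": 0},
  {"angular": [0,0,0],"slide": [0,0,0],"jaw": 0},
])

```text
time_s: 13.12
tool_pos: [0.4088, -0.3435, 0.0073]
tool_rot: [-180.0, 0.0, 170.1]
force: [-0.3, -1.0, -6.5]
grip_width: 0.0234
grasp_force: 39.8
```

```bash
python3 - <<'E'
from h import *
s=env.read_camera("side")[:,:,::-1].copy();t=env.read_camera("top")[:,:,::-1].copy();cv2.imwrite("pics/side9.png",s);cv2.imwrite("pics/top9.png",t)
a=cv2.resize(s[115:195,345:435],None,fx=4.4,fy=4.4,interpolation=cv2.INTER_CUBIC);b=cv2.resize(t[220:308,390:490],None,fx=4,fy=4,interpolation=cv2.INTER_CUBIC)
cv2.imwrite("pics/cal9.png",np.hstack([a,b]));print(env.get_obs()["tool_pos"])
E
```

```text
[ 0.40892619 -0.34349638  0.0074978 ]
```

View pics/cal9.png

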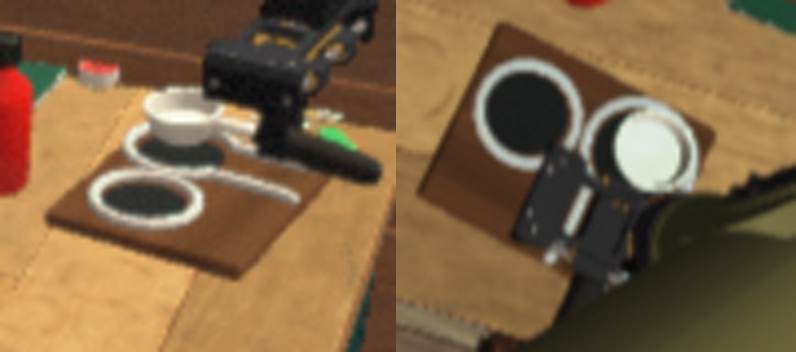

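The basket now sits over the hoop, slightly left of where it should be; quantify.

```bash
python3 - <<'E'
from h import *
f=lambda h,s,v:(s<40)&(v>205)
t0=cv2.imread("pics/top0.png");t8=cv2.imread("pics/top8.png");t9=cv2.imread("pics/top9.png")
blobs("0",t0,(366,214,390,240),f,1);blobs("8",t8,(444,244,470,268),f,1);blobs("9",t9,(440,244,466,268),f,1)
# white inner blob excluding hoop: erode
for n,im,(x0,y0,x1,y1) in(("0",t0,(366,214,390,240)),("8",t8,(444,244,470,268)),("9",t9,(440,244,466,268))):
    h=cv2.cvtColor(im[y0:y1,x0:x1],cv2.COLOR_BGR2HSV);m=((h[...,1]<45)&(h[...,2]>195)).astype(np.uint8)
    m=cv2.morphologyEx(m,cv2.MORPH_OPEN,cv2.getStructuringElement(cv2.MORPH_ELLIPSE,(7,7)))
    c=max(cv2.findContours(m,0,1)[0],key=cv2.contourArea);(u,v),r=cv2.minEnclosingCircle(c);M=cv2.moments(c);print(n,(u+x0,v+y0),r,M["m10"]/M["m00"]+x0,M["m01"]/M["m00"]+y0)
h=cv2.cvtColor(t0[228:290,400:475],cv2.COLOR_BGR2HSV);m=((h[...,2]<70)).astype(np.uint8)
for c in cv2.findContours(m,0,1)[0]:
    if cv2.contourArea(c)>150:(u,v),r=cv2.minEnclosingCircle(c);print("dark",u+400,v+228,r)
print("sens",px("top",(.488,-.358,.028)),px("top",(.488,-.358,.047)),px("top",(.488,-.358,.069)),px("top",(.488,-.363,.069)))
E
```

```text
0 bbox 370 218 384 239 area 235 cen [376.9 227.5]
8 bbox 448 246 463 265 area 234 cen [455.2 255.8]
9 bbox 445 247 460 266 area 226 cen [452.6 256.7]
0 (377.5, 227.0) 9.12424373626709 376.83535108958836 227.03228410008072
8 (455.5, 255.5) 9.617792129516602 455.22119102861564 255.77880897138436
9 (452.5, 257.05555534362793) 9.069449424743652 452.3988245172124 257.2334172963896
dark 449.4037437438965 258.9652404785156 11.336169242858887
dark 422.70689582824707 247.70689582824707 10.410611152648926
sens [450.3 258.6] [452.3 258.3] [454.7 258. ] [456.2 258.5]
```

Request:
step_arm([
  {"angular": [0,0,0],"slide": [0.001,-0.007,0],"jaw": 0},
  {"angular": [0,0,0],"slide": [0,0,0.015],"jaw": 0},
  {"angular": [0,0,0],"slide": [0,0,0.01],"jaw": 0},
  {"angular": [0,0,0],"slide": [0,0,0],"jaw": 0},
])

```text
time_s: 13.72
tool_pos: [0.4068, -0.346, -0.0062]
tool_rot: [180.0, -0.1, 170.1]
force: [-0.6, 0.5, -5.6]
grip_width: 0.0233
grasp_force: 39.8
```

Request:
step_arm([
  {"angular": [0,0,0],"slide": [0,0,0.006],"jaw": 0},
  {"angular": [0,0,0],"slide": [0,0,0.004],"jaw": 0},
  {"angular": [0,0,0],"slide": [0,0,0],"jaw": 0},
  {"angular": [0,0,0],"slide": [0,0,0],"jaw": 0},
])

```text
time_s: 14.22
tool_pos: [0.4074, -0.3467, -0.0103]
tool_rot: [-180.0, 0.0, 170.1]
force: [-0.3, 0.7, -4.7]
grip_width: 0.0234
grasp_force: 39.8
```

Request:
step_arm([
  {"angular": [0,0,0],"slide": [0,0,0.005],"jaw": 0},
  {"angular": [0,0,0],"slide": [0,0,0],"jaw": 0},
  {"angular": [0,0,0],"slide": [0,0,0],"jaw": 0},
])

```text
time_s: 14.6
tool_pos: [0.4076, -0.3469, -0.0119]
tool_rot: [180.0, 0.0, 170.1]
force: [-3.0, 2.3, 4.6]
grip_width: 0.0233
grasp_force: 39.7
```

Request:
step_arm([
  {"angular": [0,0,0],"slide": [0,0,0.005],"jaw": 0},
  {"angular": [0,0,0],"slide": [0,0,0],"jaw": 0},
  {"angular": [0,0,0],"slide": [0,0,0],"jaw": 0},
])

```text
time_s: 14.98
tool_pos: [0.4079, -0.3473, -0.0125]
tool_rot: [179.9, 0.1, 170.0]
force: [-7.8, 4.7, 21.1]
grip_width: 0.0233
grasp_force: 39.9
```

```bash
cat >> h.py <<'E'
def disc(n,im,roi,f,k=7):
    x0,y0,x1,y1=roi;h=cv2.cvtColor(im[y0:y1,x0:x1],cv2.COLOR_BGR2HSV).astype(int);m=f(h[...,0],h[...,1],h[...,2]).astype(np.uint8)
    m=cv2.morphologyEx(m,cv2.MORPH_OPEN,cv2.getStructuringElement(cv2.MORPH_ELLIPSE,(k,k)))
    c=max(cv2.findContours(m,0,1)[0],key=cv2.contourArea);(u,v),r=cv2.minEnclosingCircle(c);print(n,round(u+x0,1),round(v+y0,1),round(r,1));return u+x0,v+y0
def shot(n,tag):
    im=env.read_camera(n)[:,:,::-1].copy();cv2.imwrite(f"pics/{n}{tag}.png",im);return im
E
python3 - <<'E'
from h import *
t=shot("top",10);s=shot("side",10);o=env.get_obs();print(o["tool_pos"],o["force"])
u=disc("basket",t,(438,244,466,270),lambda h,s,v:(s<45)&(v>195));print(P("top",u[0]+.3,u[1],.047),"hoop",P("top",449.6,258.7,.023))
E
```

```text
[ 0.40783041 -0.34723474 -0.01250654] [-7.65197206  4.97139921 21.20502228]
basket 451.5 258.0 9.0
[ 0.4886 -0.3563  0.047 ] hoop [ 0.4877 -0.3575  0.023 ]
```

Fingers likely rest on the rods with the basket just above the board; ease up and release.

Request:
step_arm([
  {"angular": [0,0,0],"slide": [0,0,-0.007],"jaw": 0},
  {"angular": [0,0,0],"slide": [0,0,0],"jaw": 0.4},
  {"angular": [0,0,0],"slide": [0,0,0],"jaw": 0.4},
  {"angular": [0,0,0],"slide": [0,0,0],"jaw": 0.5},
  {"angular": [0,0,0],"slide": [0,0,0],"jaw": 0.5},
  {"angular": [0,0,0],"slide": [0,0,-0.03],"jaw": 0.6},
  {"angular": [0,0,0],"slide": [0,0,-0.08],"jaw": 0.6},
  {"angular": [0,0,0],"slide": [0,0,-0.1],"jaw": 0.6},
  {"angular": [0,0,0],"slide": [0,0,-0.1],"jaw": 0.6},
  {"angular": [0,0,0],"slide": [0,0.1,-0.1],"jaw": 1},
])

```text
time_s: 16.32
tool_pos: [0.4139, -0.307, 0.1901]
tool_rot: [-179.8, 0.1, 169.6]
force: [1.8, 1.9, 0.6]
grip_width: 0.0568
grasp_force: 0.0
```

Request:
step_arm([
  {"angular": [0,0,0],"slide": [0,0.1,0],"jaw": 1},
  {"angular": [0,0,0],"slide": [0,0.1,0],"jaw": 1},
  {"angular": [0,0,0],"slide": [0,0.1,0],"jaw": 1},
  {"angular": [0,0,0],"slide": [0,0.1,0],"jaw": 1},
  {"angular": [0,0,0],"slide": [0,0.1,0],"jaw": 1},
  {"angular": [0,0,0],"slide": [0,0.1,0],"jaw": 1},
  {"angular": [0,0,0],"slide": [0,0.1,0],"jaw": 1},
])

```text
time_s: 17.2
tool_pos: [0.4763, 0.0424, 0.1882]
tool_rot: [180.0, 0.1, 170.0]
force: [0.4, 0.5, 0.6]
grip_width: 0.0871
grasp_force: 0.0
```

```bash
python3 - <<'E'
from h import *
t=shot("top",11);s=shot("side",11);o=env.get_obs();print(o["tool_pos"],o["tool_rot"])
u=disc("basket",t,(436,244,466,270),lambda h,s,v:(s<45)&(v>195));print(P("top",u[0]+.3,u[1],.047),"hoop",P("top",449.6,258.7,.023))
blobs("h",t,(415,255,455,310),lambda h,s,v:v<55,3)
a=cv2.resize(s[120:240,255:420],None,fx=3.6,fy=3.6,interpolation=cv2.INTER_CUBIC);b=cv2.resize(t[230:300,400:480],(200,175),interpolation=cv2.INTER_CUBIC)
a=a[:,:594];A=np.zeros((432,800,3),np.uint8);A[:,:594]=a;A[:175,600:]=b;cv2.imwrite("pics/c11.png",A)
E
```

```text
[0.47606107 0.04742435 0.18762292] [1.79921908e+02 7.22925144e-02 1.70524751e+02]
basket 452.0 258.0 9.1
[ 0.4891 -0.3578  0.047 ] hoop [ 0.4877 -0.3575  0.023 ]
h bbox 429 276 446 305 area 238 cen [437.2 290.4]
h bbox 415 304 432 309 area 47 cen [422.1 307.5]
h bbox 440 255 446 267 area 46 cen [442.2 261.3]
```

View pics/c11.png

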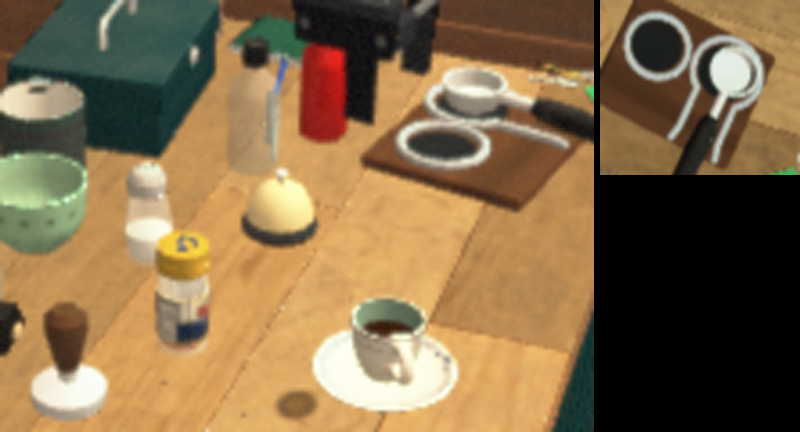

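Portafilter sits in hoop with handle through the gap. Near fingertip in the crop at (362,122); I work out the tool offset and side-camera bias, then locate the other objects.

```bash
python3 - <<'E'
from h import *
p=np.array([.4763,.0437,.1878]);y=np.radians(170.2);ty=np.array([np.sin(y),-np.cos(y),0])
for d in (0,.02,.03,.04): print(d,px("side",p+.05*ty+[0,0,d]),px("top",p+.05*ty+[0,0,d]))
# side features corrected with bias (static seen - predicted)
for n,s,z,k in [("tfoot",(80,357),.021,0),("ttop",(78,285),.084,0),("shtop",(150,155),.088,0),("shbase",(153,222),0,0),("bcap",(253,41),.13,0),("bbase",(250,143),0,0),("jartop",(185,222),.096,0)]:
    u,v=250+s[0]/3.3,120+s[1]/3.3
    print(n,[P("side",u,v-b,z)[:2] for b in (0,1,2)])
s=cv2.imread("pics/side11.png")
blobs("tfoot",s,(258,212,292,240),lambda h,s,v:(s<60)&(v>150),1)
blobs("tgrip",s,(262,200,285,226),lambda h,s,v:v<95,1)
blobs("shk",s,(284,160,308,195),lambda h,s,v:(s<50)&(v>150),3)
blobs("jarcap",s,(292,180,320,200),lambda h,s,v:(h>20)&(h<32)&(s>170)&(v>120),1)
E
```

```text
0 [354.1 163.7] [318.1 210.9]
0.02 [354.6 157. ] [318.  209.7]
0.03 [354.8 153.7] [317.9 209.1]
0.04 [355.  150.3] [317.9 208.4]
tfoot [array([0.6615, 0.2294]), array([0.6634, 0.2252]), array([0.6653, 0.221 ])]
ttop [array([0.6664, 0.2173]), array([0.6684, 0.2129]), array([0.6704, 0.2085])]
shtop [array([0.6913, 0.0028]), array([ 0.6937, -0.003 ]), array([ 0.696 , -0.0088])]
shbase [array([ 0.6989, -0.0213]), array([ 0.7012, -0.0269]), array([ 0.7036, -0.0326])]
bcap [array([ 0.6554, -0.1793]), array([ 0.6579, -0.1865]), array([ 0.6605, -0.1938])]
bbase [array([ 0.6641, -0.2053]), array([ 0.6665, -0.2121]), array([ 0.6689, -0.219 ])]
jartop [array([0.614 , 0.1126]), array([0.616 , 0.1076]), array([0.6179, 0.1026])]
tfoot bbox 264 222 284 235 area 231 cen [273.9 228.5]
tgrip bbox 268 207 277 222 area 92 cen [272.2 215.2]
shk bbox 290 181 301 186 area 55 cen [295.9 183.3]
shk bbox 293 166 300 170 area 25 cen [296.6 167.6]
shk bbox 299 173 299 174 area 2 cen [299.  173.5]
jarcap bbox 299 184 312 191 area 57 cen [305.7 188.2]
```

```bash
python3 - <<'E'
from h import *
B=2
S2=lambda u,v,z:P("side",u,v-B,z)
print("tamper far",S2(274,221.5,.021),"near",S2(274,235.5,0))
print("knob",[S2(255,210,z) for z in(.05,.1,.15)])
print("shaker base near",S2(295.9,189,0),"top",S2(295.7,165.3,.09))
print("jar base near", S2(306,217.5,0),"cap near edge z.096",S2(305.8,191.5,.096))
s=cv2.imread("pics/side0.png");g=cv2.cvtColor(s,cv2.COLOR_BGR2HSV)
for c in (272,296,306,326): print(c,[(r,*g[r,c]) for r in range(*{272:(200,210),296:(162,196),306:(210,222),326:(155,172)}[c])])
E
```

```text
tamper far [0.679  0.1924 0.021 ] near [0.6643 0.2265 0.    ]
knob [array([0.7333, 0.1981, 0.05  ]), array([0.6979, 0.2635, 0.1   ]), array([0.6625, 0.3289, 0.15  ])]
shaker base near [ 0.7009 -0.0223  0.    ] top [ 0.698  -0.0155  0.09  ]
jar base near [0.6136 0.1135 0.    ] cap near edge z.096 [0.6104 0.1239 0.096 ]
272 [(200, np.uint8(16), np.uint8(145), np.uint8(199)), (201, np.uint8(16), np.uint8(142), np.uint8(201)), (202, np.uint8(16), np.uint8(143), np.uint8(198)), (203, np.uint8(17), np.uint8(144), np.uint8(189)), (204, np.uint8(15), np.uint8(150), np.uint8(136)), (205, np.uint8(14), np.uint8(148), np.uint8(124)), (206, np.uint8(15), np.uint8(150), np.uint8(119)), (207, np.uint8(13), np.uint8(153), np.uint8(120)), (208, np.uint8(13), np.uint8(160), np.uint8(110)), (209, np.uint8(13), np.uint8(163), np.uint8(108))]
296 [(162, np.uint8(72), np.uint8(66), np.uint8(50)), (163, np.uint8(20), np.uint8(99), np.uint8(106)), (164, np.uint8(17), np.uint8(119), np.uint8(204)), (165, np.uint8(24), np.uint8(60), np.uint8(230)), (166, np.uint8(31), np.uint8(28), np.uint8(236)), (167, np.u
[... 2228 characters left out ...]
8(17), np.uint8(112), np.uint8(185)), (159, np.uint8(16), np.uint8(108), np.uint8(187)), (160, np.uint8(17), np.uint8(108), np.uint8(189)), (161, np.uint8(18), np.uint8(108), np.uint8(187)), (162, np.uint8(17), np.uint8(108), np.uint8(187)), (163, np.uint8(17), np.uint8(111), np.uint8(182)), (164, np.uint8(17), np.uint8(107), np.uint8(183)), (165, np.uint8(17), np.uint8(108), np.uint8(185)), (166, np.uint8(17), np.uint8(111), np.uint8(184)), (167, np.uint8(17), np.uint8(108), np.uint8(187)), (168, np.uint8(17), np.uint8(118), np.uint8(188)), (169, np.uint8(17), np.uint8(138), np.uint8(213)), (170, np.uint8(17), np.uint8(134), np.uint8(213)), (171, np.uint8(17), np.uint8(130), np.uint8(210))]
```

Request:
step_arm([
  {"angular": [0,0,-0.0507],"slide": [0,0,0],"jaw": 1},
  {"angular": [0,0,-0.0507],"slide": [0,0,0],"jaw": 1},
  {"angular": [0,0,-0.0507],"slide": [0,0,0],"jaw": 1},
  {"angular": [0,0,-0.0507],"slide": [0,0,0],"jaw": 1},
  {"angular": [0,0,-0.0507],"slide": [0,0,0],"jaw": 1},
  {"angular": [0,0,-0.0507],"slide": [0,0,0],"jaw": 1},
  {"angular": [0,0,0],"slide": [0,0,0],"jaw": 1},
])

```text
time_s: 18.18
tool_pos: [0.4758, 0.0405, 0.1878]
tool_rot: [-179.9, 0.0, -135.4]
force: [-0.6, -0.3, -0.3]
grip_width: 0.0869
grasp_force: 0.0
```

```bash
cat >> h.py <<'E'
from scipy.spatial.transform import Rotation as Ro
def go(X,n=1):
    o=env.get_obs();R=Ro.from_euler("xyz",o["tool_rot"],degrees=True).as_matrix()
    d=R.T@(np.array(X)-o["tool_pos"])/.5;print("at",o["tool_pos"].round(4),"yaw",round(o["tool_rot"][2],1),"delta units",d.round(4),"per row",(d/n).round(4))
E
python3 - <<'E'
from h import *
go((.671,.212,.188),6)
print("tray end",P("top",260,155,.05),P("top",258,150,.1))
print("bottle",P("side",326,166,0),P("side",326,168,0))
E
```

```text
at [0.4758 0.0405 0.1878] yaw -135.4 delta units [-5.187e-01 -3.010e-02  1.000e-04] per row [-0.0865 -0.005   0.    ]
tray end [0.633  0.3496 0.05  ] [0.6339 0.3479 0.1   ]
bottle [ 0.6571 -0.1877  0.    ] [ 0.6525 -0.1745  0.    ]
```

Request:
step_arm([
  {"angular": [0,0,0],"slide": [-0.0865,-0.005,0],"jaw": 1},
  {"angular": [0,0,0],"slide": [-0.0865,-0.005,0],"jaw": 1},
  {"angular": [0,0,0],"slide": [-0.0865,-0.005,0],"jaw": 1},
  {"angular": [0,0,0],"slide": [-0.0865,-0.005,0],"jaw": 1},
  {"angular": [0,0,0],"slide": [-0.0865,-0.005,0],"jaw": 1},
  {"angular": [0,0,0],"slide": [-0.0865,-0.005,0],"jaw": 1},
  {"angular": [0,0,0],"slide": [0,0,0.1],"jaw": 1},
  {"angular": [0,0,0],"slide": [0,0,0.1],"jaw": 1},
  {"angular": [0,0,0],"slide": [0,0,0],"jaw": 1},
  {"angular": [0,0,0],"slide": [0,0,0],"jaw": 1},
])

```text
time_s: 19.42
tool_pos: [0.6715, 0.2139, 0.0896]
tool_rot: [-179.9, 0.1, -135.3]
force: [0.3, 0.8, 0.2]
grip_width: 0.0868
grasp_force: 0.0
```

```bash
python3 - <<'E'
from h import *
s=shot("side",12);o=env.get_obs();p=o["tool_pos"];print(p,o["force"])
y=np.radians(o["tool_rot"][2]);ty=np.array([np.sin(y),-np.cos(y),0])
a=cv2.resize(s[130:250,215:325],None,fx=5,fy=5,interpolation=cv2.INTER_CUBIC)
for q in (p,p+.0435*ty,p-.0435*ty):
    u=px("side",q+[0,0,.035])+[0,2];cv2.circle(a,(int((u[0]-215)*5),int((u[1]-130)*5)),3,(255,0,255),-1)
cv2.imwrite("pics/c12.png",a)
E
```

```text
[0.67209938 0.2141264  0.0905709 ] [0.70594565 0.11891856 0.32526072]
```

View pics/c12.png

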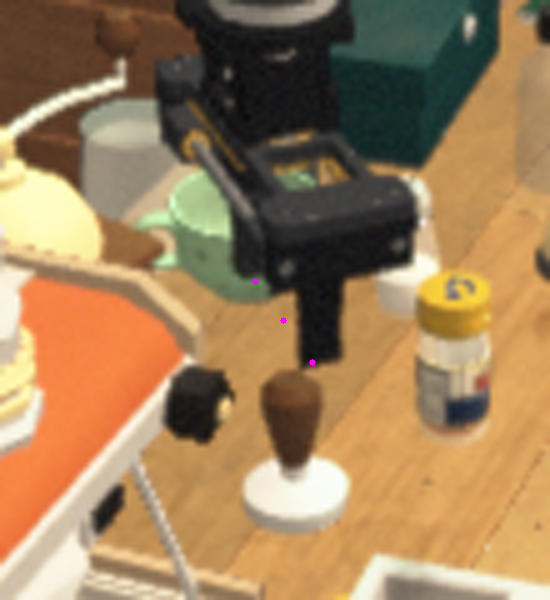

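The fingertip model now agrees (finger at (320,360), tamper grip top at (291,380)); small correction, then descend.

```bash
python3 - <<'E'
from h import *
go((.6685,.2085,.012),5)
E
```

```text
at [0.6721 0.2141 0.0906] yaw -135.3 delta units [ 0.0137 -0.0026  0.1571] per row [ 0.0027 -0.0005  0.0314]
```

Request:
step_arm([
  {"angular": [0,0,0],"slide": [0.0137,-0.003,0],"jaw": 1},
  {"angular": [0,0,0],"slide": [0,0,0.03],"jaw": 1},
  {"angular": [0,0,0],"slide": [0,0,0.03],"jaw": 1},
  {"angular": [0,0,0],"slide": [0,0,0.02],"jaw": 1},
  {"angular": [0,0,0],"slide": [0,0,0],"jaw": 1},
])

```text
time_s: 20.1
tool_pos: [0.6651, 0.208, 0.0454]
tool_rot: [179.9, -0.2, -135.2]
force: [-0.5, 1.0, -0.6]
grip_width: 0.0872
grasp_force: 0.0
```

Request:
step_arm([
  {"angular": [0,0,0],"slide": [0,0,0.02],"jaw": 1},
  {"angular": [0,0,0],"slide": [0,0,0.02],"jaw": 1},
  {"angular": [0,0,0],"slide": [0,0,0.02],"jaw": 1},
  {"angular": [0,0,0],"slide": [0,0,0.01],"jaw": 1},
  {"angular": [0,0,0],"slide": [0,0,0],"jaw": 1},
])

```text
time_s: 20.72
tool_pos: [0.6659, 0.208, 0.0117]
tool_rot: [180.0, -0.0, -135.2]
force: [-0.3, -0.4, 0.9]
grip_width: 0.0869
grasp_force: 0.0
```

Request:
step_arm([
  {"angular": [0,0,0],"slide": [0,0,0],"jaw": 0},
  {"angular": [0,0,0],"slide": [0,0,0],"jaw": 0},
  {"angular": [0,0,0],"slide": [0,0,0],"jaw": 0},
  {"angular": [0,0,0],"slide": [0,0,0],"jaw": 0},
  {"angular": [0,0,0],"slide": [0,0,0],"jaw": 0},
  {"angular": [0,0,0],"slide": [0,0,0],"jaw": 0},
  {"angular": [0,0,0],"slide": [0,0,0],"jaw": 0},
  {"angular": [0,0,0],"slide": [0,0,0],"jaw": 0},
], newtons=25)

```text
time_s: 21.72
tool_pos: [0.668, 0.2068, 0.0133]
tool_rot: [-179.8, 0.1, -135.2]
force: [3.2, -2.9, 4.6]
grip_width: 0.0324
grasp_force: 25.0
```

```bash
python3 - <<'E'
from h import *
s=shot("side",13);f=lambda h,s,v:(s<60)&(v>150)
blobs("before",cv2.imread("pics/side0.png"),(255,218,300,245),f,1);blobs("tfoot",s,(255,218,300,245),f,1);print(env.get_obs()["tool_pos"])
E
```

```text
before bbox 264 222 284 235 area 234 cen [273.9 228.5]
tfoot bbox 264 221 284 235 area 242 cen [273.9 228.2]
[0.66791992 0.20686772 0.01330807]
```

Gripped at 32 mm, tamper undisturbed. Lift, move back, turn to yaw 180.

Request:
step_arm([
  {"angular": [0,0,0],"slide": [0,0,-0.03],"jaw": 0},
  {"angular": [0,0,0],"slide": [0,0,-0.09],"jaw": 0},
  {"angular": [0,0,0],"slide": [0,0,-0.1],"jaw": 0},
  {"angular": [0,0,0],"slide": [0,0,-0.1],"jaw": 0},
  {"angular": [0,0,0],"slide": [0.08,0.0,0],"jaw": 0},
  {"angular": [0,0,0],"slide": [0.08,0.0,0],"jaw": 0},
  {"angular": [0,0,0.05],"slide": [0.05,0,0],"jaw": 0},
  {"angular": [0,0,0.05],"slide": [0,0,0],"jaw": 0},
  {"angular": [0,0,0.05],"slide": [0,0,0],"jaw": 0},
  {"angular": [0,0,0.05],"slide": [0,0,0],"jaw": 0},
])

```text
time_s: 23.02
tool_pos: [0.5893, 0.1358, 0.1711]
tool_rot: [179.9, -0.3, -171.4]
force: [0.6, -0.1, -4.3]
grip_width: 0.0323
grasp_force: 25.0
```

Request:
step_arm([
  {"angular": [0,0,0.05],"slide": [0,0,0],"jaw": 0},
  {"angular": [0,0,0],"slide": [0,0,0],"jaw": 0},
])

```text
time_s: 23.28
tool_pos: [0.5898, 0.1355, 0.1711]
tool_rot: [180.0, -0.2, -180.0]
force: [0.5, -0.9, -4.4]
grip_width: 0.0325
grasp_force: 25.0
```

```bash
python3 - <<'E'
from h import *
go((.496,-.266,.17),8);print(env.get_obs()["grip_width"],env.get_obs()["qpos"].round(0))
E
```

```text
at [0.5898 0.1355 0.1711] yaw -180.0 delta units [ 0.1878 -0.803   0.0026] per row [ 0.0235 -0.1004  0.0003]
0.03248982170230323 [-43.  15.  33.  92.  -8.  76.  81.]
```

Request:
step_arm([
  {"angular": [0,0,0],"slide": [0.0235,-0.1,0],"jaw": 0},
  {"angular": [0,0,0],"slide": [0.0235,-0.1,0],"jaw": 0},
  {"angular": [0,0,0],"slide": [0.0235,-0.1,0],"jaw": 0},
  {"angular": [0,0,0],"slide": [0.0235,-0.1,0],"jaw": 0},
  {"angular": [0,0,0],"slide": [0.0235,-0.1,0],"jaw": 0},
  {"angular": [0,0,0],"slide": [0.0235,-0.1,0],"jaw": 0},
  {"angular": [0,0,0],"slide": [0.0235,-0.1,0],"jaw": 0},
  {"angular": [0,0,0],"slide": [0.0235,-0.1,0],"jaw": 0},
  {"angular": [0,0,0],"slide": [0,0,0.1],"jaw": 0},
  {"angular": [0,0,0],"slide": [0,0,0.1],"jaw": 0},
])

```text
time_s: 24.52
tool_pos: [0.4965, -0.265, 0.0713]
tool_rot: [179.9, 0.1, 180.0]
force: [1.3, 2.7, -4.6]
grip_width: 0.0325
grasp_force: 25.0
```

Request:
step_arm([
  {"angular": [0,0,0],"slide": [0,0,0.02],"jaw": 0},
  {"angular": [0,0,0],"slide": [0,0,0],"jaw": 0},
  {"angular": [0,0,0],"slide": [0,0,0],"jaw": 0},
])

```text
time_s: 24.9
tool_pos: [0.4984, -0.2661, 0.0645]
tool_rot: [-179.9, 0.2, 179.9]
force: [0.5, -0.2, -3.3]
grip_width: 0.0326
grasp_force: 25.0
```

```bash
python3 - <<'E'
from h import *
s=shot("side",14);t=shot("top",14);o=env.get_obs();p=o["tool_pos"];print(p)
f=lambda h,s,v:(s<60)&(v>150)
z=p[2]-.0133
blobs("side",s,(350,130,405,180),f,3);blobs("top",t,(400,225,450,265),f,3)
print("ring pred foot at current z: side",px("side",(.496,-.264,z+.01)),"top",px("top",(.496,-.264,z+.021)), "tool foot side",px("side",(p[0],p[1],z+.01))+[0,2])
A=np.hstack([cv2.resize(s[110:190,340:430],(450,400),interpolation=cv2.INTER_CUBIC),cv2.resize(t[215:285,395:455],(343,400),interpolation=cv2.INTER_CUBIC)]);cv2.imwrite("pics/c14.png",A)
E
```

```text
[ 0.4980611  -0.26605581  0.06421456]
side bbox 365 139 404 166 area 429 cen [382.6 151. ]
side bbox 358 131 359 132 area 2 cen [358.5 131.5]
side bbox 368 133 369 133 area 2 cen [368.5 133. ]
top bbox 410 248 417 259 area 33 cen [412.8 253.8]
top bbox 420 235 421 236 area 4 cen [420.5 235.5]
ring pred foot at current z: side [378.6 148.8] top [426.7 246.7] tool foot side [378.1 150.4]
```

```bash
python3 - <<'E'
from h import *
s=cv2.imread("pics/side14.png");g=cv2.cvtColor(s,cv2.COLOR_BGR2HSV);r=cv2.cvtColor(cv2.imread("pics/side11.png"),cv2.COLOR_BGR2HSV)
for v in range(136,170):
    print(v,"".join("#" if g[v,u,1]<60 and g[v,u,2]>150 else "." for u in range(355,410))," ","".join("#" if r[v,u,1]<60 and r[v,u,2]>150 else "." for u in range(355,410)))
E
```

```text
136 .......................................................   .......................................................
137 .......................................................   .......................................................
138 .......................................................   .......................................................
139 ...........................########....................   ...........................########....................
140 ...........................###########.................   ........................##############.................
141 ..........................##############...............   .......................#################...............
142 ..........................###########.##...............   .......................##############.##...............
143 .........................############..##..............   ......................###############..##..............
144 ...................#.....################..............   ....................#####################..............
145 ................#####..###########
[... 2211 characters left out ...]
............########..#########.....................   ...............########..#########.....................
165 ..................###############......................   ..................###############......................
166 .......................#######.........................   .......................#######.........................
167 .......................................................   .......................................................
168 .......................................................   .......................................................
169 .......................................................   .......................................................
```

```bash
python3 - <<'E'
from h import *
a=np.array([.498,-.266,.0615]);print(px("side",a),px("side",a-[0,0,.0335]),px("side",a-[0,0,.0335]+[0,.005,0]),px("side",a+[.005,0,-.0335]))
g=cv2.cvtColor(cv2.imread("pics/side14.png"),cv2.COLOR_BGR2GRAY)
for u in (374,377,380): print(u,list(g[141:158,u]))
E
```

```text
[378.2 148.3] [377.3 157. ] [377.  157.6] [375.9 156.7]
374 [np.uint8(121), np.uint8(146), np.uint8(179), np.uint8(225), np.uint8(237), np.uint8(237), np.uint8(241), np.uint8(243), np.uint8(243), np.uint8(241), np.uint8(236), np.uint8(201), np.uint8(152), np.uint8(147), np.uint8(139), np.uint8(93), np.uint8(54)]
377 [np.uint8(32), np.uint8(47), np.uint8(49), np.uint8(71), np.uint8(130), np.uint8(158), np.uint8(206), np.uint8(246), np.uint8(247), np.uint8(246), np.uint8(243), np.uint8(228), np.uint8(162), np.uint8(144), np.uint8(136), np.uint8(87), np.uint8(57)]
380 [np.uint8(72), np.uint8(125), np.uint8(193), np.uint8(240), np.uint8(249), np.uint8(250), np.uint8(251), np.uint8(250), np.uint8(250), np.uint8(250), np.uint8(248), np.uint8(234), np.uint8(175), np.uint8(151), np.uint8(134), np.uint8(100), np.uint8(62)]
```

```bash
python3 - <<'E'
from h import *
print("ring",P("side",377.6,157.7,.028),"foot",P("side",377.4,145.9,.072),"ring lo/hi",P("side",377.6,158.2,.028),P("side",377.6,157.2,.028)); go((.496,-.262,.034))
E
```

```text
ring [ 0.4958 -0.2612  0.028 ] foot [ 0.5005 -0.2616  0.072 ] ring lo/hi [ 0.495  -0.2577  0.028 ] [ 0.4967 -0.2648  0.028 ]
at [ 0.4981 -0.2661  0.0642] yaw 179.9 delta units [0.0043 0.0081 0.0604] per row [0.0043 0.0081 0.0604]
```

Request:
step_arm([
  {"angular": [0,0,0],"slide": [0.009,0.002,0],"jaw": 0},
  {"angular": [0,0,0],"slide": [0,0,0.02],"jaw": 0},
  {"angular": [0,0,0],"slide": [0,0,0.02],"jaw": 0},
  {"angular": [0,0,0],"slide": [0,0,0.01],"jaw": 0},
  {"angular": [0,0,0],"slide": [0,0,0],"jaw": 0},
  {"angular": [0,0,0],"slide": [0,0,0],"jaw": 0},
])

```text
time_s: 25.75
tool_pos: [0.4922, -0.2648, 0.0373]
tool_rot: [-180.0, 0.0, 179.8]
force: [-0.1, 0.2, -4.8]
grip_width: 0.0321
grasp_force: 25.0
```

Request:
step_arm([
  {"angular": [0,0,0],"slide": [0,0,0.008],"jaw": 0},
  {"angular": [0,0,0],"slide": [0,0,0],"jaw": 0},
  {"angular": [0,0,0],"slide": [0,0,0],"jaw": 0},
])

```text
time_s: 26.12
tool_pos: [0.4921, -0.2646, 0.0333]
tool_rot: [180.0, 0.0, 179.8]
force: [-0.6, -0.4, -4.6]
grip_width: 0.0321
grasp_force: 25.0
```

Request:
step_arm([
  {"angular": [0,0,0],"slide": [0,0,0.006],"jaw": 0},
  {"angular": [0,0,0],"slide": [0,0,0],"jaw": 0},
  {"angular": [0,0,0],"slide": [0,0,0],"jaw": 0},
])

```text
time_s: 26.5
tool_pos: [0.4931, -0.2651, 0.0312]
tool_rot: [-180.0, 0.1, 179.8]
force: [1.2, -0.3, 3.3]
grip_width: 0.0326
grasp_force: 25.0
```

Contact exactly at board height. Release.

Request:
step_arm([
  {"angular": [0,0,0],"slide": [0,0,-0.002],"jaw": 0.6},
  {"angular": [0,0,0],"slide": [0,0,0],"jaw": 0.7},
  {"angular": [0,0,0],"slide": [0,0,0],"jaw": 0.8},
  {"angular": [0,0,0],"slide": [0,0,0],"jaw": 0.8},
  {"angular": [0,0,0],"slide": [0,0,-0.04],"jaw": 0.8},
  {"angular": [0,0,0],"slide": [0,0,-0.1],"jaw": 1},
  {"angular": [0,0,0],"slide": [0,0,-0.1],"jaw": 1},
  {"angular": [0,0,0],"slide": [0,0.1,-0.1],"jaw": 1},
  {"angular": [0,0,0],"slide": [0,0.1,0],"jaw": 1},
  {"angular": [0,0,0],"slide": [0,0.1,0],"jaw": 1},
])

```text
time_s: 27.75
tool_pos: [0.493, -0.1195, 0.1977]
tool_rot: [180.0, 0.2, 179.8]
force: [0.5, 0.8, -0.3]
grip_width: 0.0868
grasp_force: 0.0
```

Request:
step_arm([
  {"angular": [0,0,0],"slide": [0,0.1,0],"jaw": 1},
  {"angular": [0,0,0],"slide": [0,0.1,0],"jaw": 1},
  {"angular": [0,0,0],"slide": [0,0.1,0],"jaw": 1},
  {"angular": [0,0,0],"slide": [0,0.1,0],"jaw": 1},
  {"angular": [0,0,0],"slide": [0,0.1,0],"jaw": 1},
])

```text
time_s: 28.38
tool_pos: [0.4936, 0.1308, 0.1972]
tool_rot: [179.9, 0.1, 179.8]
force: [1.5, -0.2, 0.4]
grip_width: 0.0867
grasp_force: 0.0
```

```bash
python3 - <<'E'
from h import *
s=shot("side",15);t=shot("top",15);g=cv2.cvtColor(t,cv2.COLOR_BGR2HSV);print(env.get_obs()["tool_pos"])
for v in range(232,266): print(v,"".join("#" if g[v,u,1]<60 and g[v,u,2]>150 else("o" if g[v,u,2]<70 else ".") for u in range(404,442)))
E
```

```text
[0.49245803 0.13634152 0.19650323]
232 ......................................
233 ......................................
234 ......................................
235 ...............#######................
236 ............#############.............
237 ...........################...........
238 ..........###...o.....######..........
239 .........###.ooo..###########.........
240 ........###.oo..#########..###........
241 .......###.oo.##########.....#........
242 .......##.ooo.########..ooo...........
243 ......###.oo.########.ooo.............
244 ......##.ooo########.ooo..............
245 ......##.oo.########.oo...............
246 ......##.oo.#######.oo................
247 ......##.oo.#######.oo...............#
248 ......##.oo.########.o.........##...##
249 ......##.oo.#########..........##..###
250 ......##.ooo##########........##..###.
251 ......###ooo.############..##.##..##..
252 ......###.ooo################.##.###.o
253 .......###.oo.##############.###.##.oo
254 .......###.ooo.############..##..##.oo
255 ........###.ooo.##########..###.###.oo
256 .........###.ooo..######...###..###.oo
257 .........####..oooo.......####..##.ooo
258 ..........#####...ooo....####...##.ooo
259 ............######...#######....##.ooo
260 .............##############.....##..oo
261 ................#######.........###.oo
262 ................................###.oo
263 .................................###.o
264 .................................###.o
265 .................................###..
```

Tamper foot is concentric with the ring. Next: spice jar.

```bash
python3 - <<'E'
from h import *
go((.6165,.104,.1965),3)
E
```

```text
at [0.4925 0.1363 0.1965] yaw -179.7 delta units [-2.477e-01 -6.620e-02  1.000e-04] per row [-0.0826 -0.0221  0.    ]
```

Request:
step_arm([
  {"angular": [0,0,0],"slide": [-0.0826,-0.022,0],"jaw": 1},
  {"angular": [0,0,0],"slide": [-0.0826,-0.022,0],"jaw": 1},
  {"angular": [0,0,0],"slide": [-0.0826,-0.022,0],"jaw": 1},
  {"angular": [0,0,0],"slide": [0,0,0.1],"jaw": 1},
  {"angular": [0,0,0],"slide": [0,0,0.08],"jaw": 1},
  {"angular": [0,0,0],"slide": [0,0,0],"jaw": 1},
  {"angular": [0,0,0],"slide": [0,0,0],"jaw": 1},
])

```text
time_s: 29.35
tool_pos: [0.6184, 0.0959, 0.1079]
tool_rot: [180.0, 0.2, 179.8]
force: [-0.1, -0.6, 0.2]
grip_width: 0.087
grasp_force: 0.0
```

```bash
python3 - <<'E'
from h import *
s=shot("side",16);p=env.get_obs()["tool_pos"];g=cv2.cvtColor(s,cv2.COLOR_BGR2HSV)
q=p+[0,0,.035];print(p,"tcp px",px("side",q)+[0,2],"tips",px("side",q+[0,.0435,0])+[0,2],px("side",q-[0,.0435,0])+[0,2])
for v in range(160,198): print(v,"".join("#" if 15<g[v,u,0]<32 and g[v,u,1]>170 and g[v,u,2]>100 else("o" if g[v,u,2]<60 else ".") for u in range(285,335)))
E
```

```text
[0.61882082 0.09613144 0.1084457 ] tcp px [306.7 171.5] tips [300.9 178.9] [312.2 164.5]
160 oooooooooooooooooooooooooooooooo..................
161 ..oooooooooooooooooooooooooooooo..................
162 .........ooooooooooooooo....ooo...................
163 ...........ooooooooo..............................
164 ...........oooooooo...............................
165 ............ooooooo...............................
166 ............ooooooo...............................
167 ............ooooooo...............................
168 ............ooooooo...............................
169 ............ooooooo...............................
170 ............ooooooo...............................
171 ............ooooooo...............................
172 ............ooooooo...............................
173 ............ooooooo...............................
174 ............ooooooo...............................
175 ............ooooooo...............................
176 ............ooooooo...............................
177 ............ooooooo...............................
178 .................
[... 378 characters left out ...]
.......###...###...............o.o......
186 ................###......##................ooooooo
187 ...............####...#..###......................
188 ..............#####...#..###......................
189 ..............#####...######......................
190 ..............##############......................
191 ..............##############......................
192 ..............##############......................
193 ..............#############.......................
194 ..............##############......................
195 ...............############.......................
196 .................########.........................
197 ..................................................
```

The gripper is centred over the jar cap (305.7,187.5). Descend and grip.

Request:
step_arm([
  {"angular": [0,0,0],"slide": [0,0.004,0.05],"jaw": 1},
  {"angular": [0,0,0],"slide": [0,0,0.07],"jaw": 1},
  {"angular": [0,0,0],"slide": [0,0,0.06],"jaw": 1},
  {"angular": [0,0,0],"slide": [0,0,0.02],"jaw": 1},
  {"angular": [0,0,0],"slide": [0,0,0],"jaw": 1},
  {"angular": [0,0,0],"slide": [0,0,0],"jaw": 0},
  {"angular": [0,0,0],"slide": [0,0,0],"jaw": 0},
  {"angular": [0,0,0],"slide": [0,0,0],"jaw": 0},
  {"angular": [0,0,0],"slide": [0,0,0],"jaw": 0},
  {"angular": [0,0,0],"slide": [0,0,0],"jaw": 0},
], newtons=20)

```text
time_s: 30.65
tool_pos: [0.6172, 0.0988, 0.0056]
tool_rot: [180.0, 0.0, 179.8]
force: [0.4, 1.0, -0.6]
grip_width: 0.045
grasp_force: 0.9
```

Request:
step_arm([
  {"angular": [0,0,0],"slide": [0,0,0],"jaw": 0},
  {"angular": [0,0,0],"slide": [0,0,0],"jaw": 0},
  {"angular": [0,0,0],"slide": [0,0,0],"jaw": 0},
])

```text
time_s: 31.02
tool_pos: [0.6171, 0.0985, 0.0055]
tool_rot: [180.0, 0.0, 179.8]
force: [0.5, 0.9, 0.5]
grip_width: 0.0413
grasp_force: 19.9
```

Jar held. Now refine the block from the side and top images.

```bash
python3 - <<'E'
from h import *
s=cv2.imread("pics/side0.png");g=cv2.cvtColor(s,cv2.COLOR_BGR2HSV)
ch=lambda p:" " if p[1]>70 else ("0123456789"[min(9,int(p[2])//26)])
for v in range(238,288): print(v,"".join(ch(g[v,u]) for u in range(272,384)))
t=cv2.imread("pics/top0.png");g=cv2.cvtColor(t,cv2.COLOR_BGR2HSV)
for v in range(164,244): print(v,"".join(ch(g[v,u]) for u in range(232,282)))
E
```

```text
238                                                                                                                 
239                                                                                                                 
240                                                                                                                 
241                   999                                                                                           
242                  999998888                                                                                      
243                 9999998888888999                                                                                
244                 9999888788888899999999                                                                          
245                9999866667777788999999999999                                                                     
246                999985555555566788889999999999999                                                                
247               99998755444444555667788888899
[... 8398 characters left out ...]
777788888888778885                  
231    78888888766777777888877788875                  
232    78888888876777777777767888875                  
233    78888888887777776666777888865                  
234     777888888887777777777788885                   
235        778778888888888877788875                   
236            67777888888887778865                   
237                 777778887778855                   
238                     7777777885                    
239                          66775                    
240                                                   
241                                                   
242                                                   
243
```

```bash
python3 - <<'E'
from h import *
for n,t,s in(("r0",(257,203.4),(321.8,261.7)),("r-",(251.2,224.5),(353,267.3)),("sq",(263.1,182.1),None)):
    print(n,P("top",*t,.034),[P("side",s[0],s[1]-b,.034) for b in(1,2)] if s else "")
print("pred wells px for r0 top pos in side",px("side",(.475,.307,.034)))
# top-face corners
for n,t in(("fl",(254.3,167)),("fr",(278,172.5)),("nl",(234.5,233)),("nr",(259,239))): print(n,P("top",*t,.034))
go((.5,.2,.17))
E
```

```text
r0 [0.4732 0.3067 0.034 ] [array([0.4896, 0.3253, 0.034 ]), array([0.4908, 0.3217, 0.034 ])]
r- [0.4002 0.3012 0.034 ] [array([0.4118, 0.3176, 0.034 ]), array([0.4128, 0.3141, 0.034 ])]
sq [0.5491 0.3117 0.034 ] 
pred wells px for r0 top pos in side [329.8 257.6]
fl [0.5907 0.3583 0.034 ]
fr [0.5963 0.2742 0.034 ]
nl [0.3573 0.3443 0.034 ]
nr [0.3626 0.2605 0.034 ]
at [0.6171 0.0985 0.0055] yaw 179.8 delta units [ 0.2348  0.2024 -0.3289] per row [ 0.2348  0.2024 -0.3289]
```

Request:
step_arm([
  {"angular": [0,0,0],"slide": [0,0,-0.05],"jaw": 0},
  {"angular": [0,0,0],"slide": [0,0,-0.09],"jaw": 0},
  {"angular": [0,0,0],"slide": [0,0,-0.09],"jaw": 0},
  {"angular": [0,0,0],"slide": [0.057,0.083,0],"jaw": 0},
  {"angular": [0,0,0],"slide": [0.057,0.083,0],"jaw": 0},
  {"angular": [0,0,0],"slide": [0.057,0.083,0],"jaw": 0},
  {"angular": [0,0,0],"slide": [0.057,0.083,0],"jaw": 0},
  {"angular": [0,0,0],"slide": [0.057,0.083,0],"jaw": 0},
  {"angular": [0,0,0],"slide": [0,0,0],"jaw": 0},
  {"angular": [0,0,0],"slide": [0,0,0],"jaw": 0},
])

```text
time_s: 32.28
tool_pos: [0.4755, 0.3051, 0.1201]
tool_rot: [-179.9, 0.0, 179.8]
force: [-0.8, -0.5, -1.0]
grip_width: 0.0408
grasp_force: 19.9
```

```bash
python3 - <<'E'
from h import *
s=shot("side",17);t=shot("top",17);o=env.get_obs();p=o["tool_pos"];z=p[2]-.0055;print(o["grip_width"]);go((.475,.3075,.06))
print("jar bottom pred",px("side",(p[0],p[1],z))+[0,2],"r0",px("side",(.475,.3075,.034))+[0,2])
g=cv2.cvtColor(s,cv2.COLOR_BGR2HSV);u0,v0=px("side",(p[0],p[1],z)).astype(int)
ch=lambda p:"B" if p[2]<75 else "Y" if (15<p[0]<32 and p[1]>170) else " " if p[1]>70 else "."
for v in range(v0-40,v0+14): print(v,"".join(ch(g[v,u]) for u in range(u0-28,u0+30)))
print(u0-28)
E
```

```text
0.041245896456291814
at [0.4763 0.3042 0.1203] yaw 179.7 delta units [0.0027 0.0067 0.1207] per row [0.0027 0.0067 0.1207]
jar bottom pred [330.7 232.7] r0 [329.7 259.7]
190     BBBBBBBBBBBBBBBBBBBBBBBBBBBBBBBB   B ....             
191    BBBBBBBBBBBBBBBBBBBBBBBBBBBBBBBBB  BB....              
192   .BBB..BBBBBBBBBBBBBBBBBBBBBBBBBBB   BBB...              
193   BBBB.BBBBBBBBBBBBBBBBBBBBBBBBBBBB  .BBBB.               
194   BBBBBBB..BBBBBBBBBBBBBBBBBBBBBBBB .BBBBBB               
195  BBBBBBBB..BBBBBBBBBBBBBBBBBBBBBBBBBBBBBBBB               
196  BBBBBBBBBBBBBBBBBBBBBBBBBBBBBBBBBBBBBBBBBB               
197  BBBBBBBBBBBBBBBBBBBBBBBB.BBBBB.BBBBBBBBBBB               
198  BBBBBBBBBBBBBBBBBBBBBBB...BBBB.BBBBBBBBBBB               
199  BBBBBBBBBBBBBBBBBBBBBBBB.BBBBBBBBBBB BBBBB               
200  BBBBBBBBBBBBBBBBBBBBBBBBBBBBBBBBBBB   BBB                
201   BBBBBBBBBBBBBBBBBBBBBBBBBBBBBBBBBB    B                 
202   BBBBBBBBBBBBBBBBBBBBBBBBBBBBBBBBBB.   B                 
203   BBBBBBBBBBBBBBBBBBBBBBBBBBBBBBBBBB.  B               ...
204   BBBBBBBBBBBBBBBBBBBBBBBBBBBBBBBBBB   B    
[... 1775 characters left out ...]
...
233                                                        ...
234                                                           
235                                                           
236                                                           
237                                                           
238                                                           
239                                                           
240                                                           
241                                                           
242                                                           
243 ..                                                        
302
```

```bash
python3 - <<'E'
from h import *
p=np.array([.4759,.3047,.1202])
for d in (.02,.03,.035,.04,.05): print(d,px("side",p+[0,.026,d]))
z=p[2]-.0055;print("jar near bottom",px("side",p*[1,1,0]+[-.0068,.0199,z]),"start",px("side",(.6103,.1184,0)))
E
python3 - <<'E'
import sys;sys.path.insert(0,".")
from h import *
g=cv2.cvtColor(cv2.imread("pics/side0.png"),cv2.COLOR_BGR2HSV)
for v in range(206,222): print(v,[int(g[v,u,2]) for u in (301,304,306,308,311)])
t=cv2.imread("pics/top17.png");g=cv2.cvtColor(t,cv2.COLOR_BGR2HSV)
ch=lambda p:"B" if p[2]<60 else "Y" if (15<p[0]<32 and p[1]>170 and p[2]>110) else " " if p[1]>70 else "."
for v in range(180,240): print(v,"".join(ch(g[v,u]) for u in range(225,300)))
E
```

```text
0.02 [327.5 228.4]
0.03 [327.6 224.9]
0.035 [327.7 223.2]
0.04 [327.8 221.4]
0.05 [327.9 217.9]
jar near bottom [330.8 236.3] start [306.4 216.6]
206 [140, 140, 198, 222, 169]
207 [135, 137, 197, 217, 167]
208 [137, 132, 187, 197, 136]
209 [152, 111, 139, 116, 93]
210 [153, 74, 65, 80, 77]
211 [144, 69, 54, 69, 76]
212 [132, 64, 55, 64, 75]
213 [138, 70, 57, 65, 129]
214 [142, 76, 65, 92, 196]
215 [157, 116, 118, 166, 230]
216 [189, 161, 169, 187, 232]
217 [204, 192, 204, 222, 229]
218 [218, 209, 219, 226, 225]
219 [216, 220, 227, 227, 226]
220 [217, 226, 228, 228, 225]
221 [219, 226, 229, 226, 224]
180           BB BBBBB      BBBBBBBBBBBB.................                      
181            BB BBBB     BBBBBBBBBBBBBBBB.............                       
182            BBBBBBB     BBBBBBBBBBBBBBBBBB ..........                       
183            BBBBBBB     BBBBBBBBBBBBBBBBBB  ...BBBB..                       
184            BBBBBBB    BBBBBBBBBBBBBBBBBBB ...BBBBBBBB                      
185            BBBB BB   BBBBBBBBBBBBBBBBBBBBBBBBBBBB..BBB                     
186          
[... 3568 characters left out ...]
                 .
231                  BBB...................                                   .
232                  BBB...................                                   .
233                  BBB...................                                   .
234                  BBB..................                                    .
235                  BBB .................                                     
236                  BBB .................                                     
237                  BBBB ................                                     
238                   BBB      ..........                                      
239                   BBB           .....
```

Request:
step_arm([
  {"angular": [0,0,0],"slide": [0.001,0.005,0.07],"jaw": 0},
  {"angular": [0,0,0],"slide": [0,0,0.06],"jaw": 0},
  {"angular": [0,0,0],"slide": [0,0,0.01],"jaw": 0},
  {"angular": [0,0,0],"slide": [0,0,0],"jaw": 0},
  {"angular": [0,0,0],"slide": [0,0,0],"jaw": 0},
])

```text
time_s: 33.0
tool_pos: [0.476, 0.309, 0.052]
tool_rot: [179.9, 0.1, 179.8]
force: [-0.1, -0.0, -0.9]
grip_width: 0.041
grasp_force: 19.9
```

```bash
python3 - <<'E'
from h import *
s=shot("side",18);o=env.get_obs();p=o["tool_pos"];print(p)
A=cv2.resize(s[205:295,270:390],(800,600),interpolation=cv2.INTER_CUBIC)
for c,r,col in(((.475,.3075),.03,(255,0,255)),((p[0],p[1]),.021,(0,255,0))):
    for a in np.linspace(0,6.28,50):
        u,v=px("side",(c[0]+r*np.cos(a),c[1]+r*np.sin(a),.034 if r>.025 else p[2]-.0055))+[0,2]
        cv2.circle(A,(int((u-270)*6.667),int((v-205)*6.667)),1,col,-1)
cv2.imwrite("pics/c18.png",A)
E
```

```text
[0.47585231 0.30909779 0.05193534]
```

View pics/c18.png

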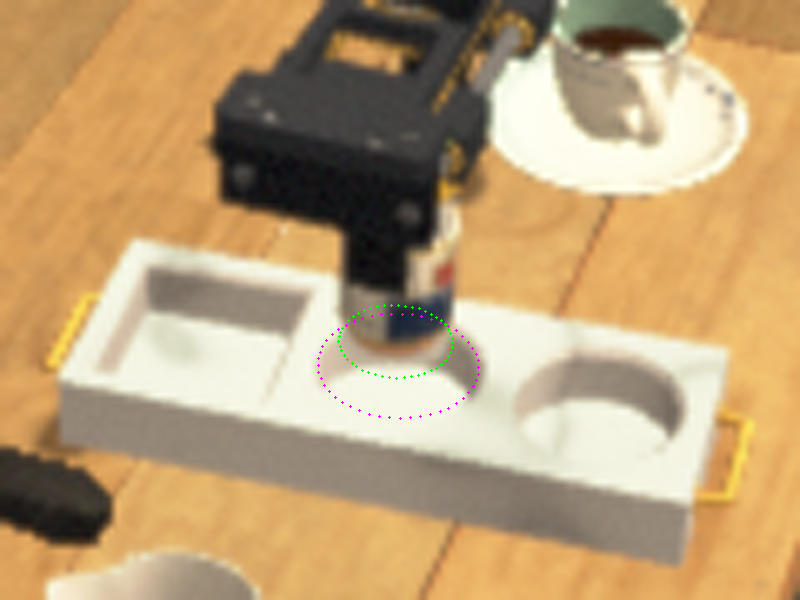

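The jar hangs over the middle round well (jar bottom at (400,350), well rim centred at (399,365)). Lower it.

Request:
step_arm([
  {"angular": [0,0,0],"slide": [0,0,0.03],"jaw": 0},
  {"angular": [0,0,0],"slide": [0,0,0.02],"jaw": 0},
  {"angular": [0,0,0],"slide": [0,0,0.01],"jaw": 0},
  {"angular": [0,0,0],"slide": [0,0,0],"jaw": 0},
  {"angular": [0,0,0],"slide": [0,0,0],"jaw": 0},
])

```text
time_s: 33.67
tool_pos: [0.475, 0.3088, 0.0207]
tool_rot: [180.0, 0.0, 179.8]
force: [-0.3, -0.1, -1.0]
grip_width: 0.0414
grasp_force: 19.9
```

Request:
step_arm([
  {"angular": [0,0,0],"slide": [0,0,0.01],"jaw": 0},
  {"angular": [0,0,0],"slide": [0,0,0],"jaw": 0},
  {"angular": [0,0,0],"slide": [0,0,0],"jaw": 0},
])

```text
time_s: 34.05
tool_pos: [0.4747, 0.3087, 0.0155]
tool_rot: [180.0, 0.0, 179.8]
force: [0.7, 0.3, -0.1]
grip_width: 0.0411
grasp_force: 19.9
```

Request:
step_arm([
  {"angular": [0,0,0],"slide": [0,0,0.005],"jaw": 0},
  {"angular": [0,0,0],"slide": [0,0,0],"jaw": 0},
  {"angular": [0,0,0],"slide": [0,0,0],"jaw": 0},
])

```text
time_s: 34.42
tool_pos: [0.4757, 0.3091, 0.0143]
tool_rot: [179.9, 0.1, 179.8]
force: [-0.8, -0.4, 5.7]
grip_width: 0.0409
grasp_force: 19.9
```

Jar seated. Release and go to the shaker.

Request:
step_arm([
  {"angular": [0,0,0],"slide": [0,0,-0.002],"jaw": 0.7},
  {"angular": [0,0,0],"slide": [0,0,0],"jaw": 0.8},
  {"angular": [0,0,0],"slide": [0,0,0],"jaw": 1},
  {"angular": [0,0,0],"slide": [0,0,0],"jaw": 1},
  {"angular": [0,0,0],"slide": [0,0,-0.05],"jaw": 1},
  {"angular": [0,0,0],"slide": [0,0,-0.1],"jaw": 1},
  {"angular": [0,0,0],"slide": [0,0,-0.1],"jaw": 1},
  {"angular": [0,0,0],"slide": [0,0,-0.1],"jaw": 1},
  {"angular": [0,0,0],"slide": [-0.06,-0.085,0],"jaw": 1},
  {"angular": [0,0,0],"slide": [-0.06,-0.085,0],"jaw": 1},
])

```text
time_s: 35.67
tool_pos: [0.5353, 0.2233, 0.1899]
tool_rot: [179.9, 0.1, 180.0]
force: [-0.2, -0.0, -0.7]
grip_width: 0.0873
grasp_force: 0.0
```

Request:
step_arm([
  {"angular": [0,0,0],"slide": [-0.06,-0.085,0],"jaw": 1},
  {"angular": [0,0,0],"slide": [-0.06,-0.085,0],"jaw": 1},
  {"angular": [0,0,0],"slide": [-0.06,-0.085,0],"jaw": 1},
  {"angular": [0,0,0],"slide": [-0.06,-0.085,0],"jaw": 1},
  {"angular": [0,0,0],"slide": [-0.06,-0.085,0],"jaw": 1},
  {"angular": [0,0,0],"slide": [-0.03,-0.06,0],"jaw": 1},
  {"angular": [0,0,0],"slide": [0,0,0],"jaw": 1},
  {"angular": [0,0,0],"slide": [0,0,0],"jaw": 1},
])

```text
time_s: 36.67
tool_pos: [0.6984, -0.0183, 0.1886]
tool_rot: [179.9, -0.0, 179.9]
force: [-0.7, 0.4, -0.2]
grip_width: 0.0868
grasp_force: 0.0
```

```bash
python3 - <<'E'
from h import *
t=shot("top",19);s=shot("side",19);go((.699,-.019,.11))
# jar check in top: cap
u=disc("cap",t,(240,185,280,215),lambda h,s,v:(h>15)&(h<32)&(s>130)&(v>100),3);print(P("top",*u,.105))
E
```

```text
at [ 0.6985 -0.0171  0.1889] yaw 180.0 delta units [-0.0011 -0.004   0.1578] per row [-0.0011 -0.004   0.1578]
cap 253.0 199.0 6.7
[0.4735 0.3069 0.105 ]
```

Request:
step_arm([
  {"angular": [0,0,0],"slide": [0,-0.003,0.1],"jaw": 1},
  {"angular": [0,0,0],"slide": [0,0,0.1],"jaw": 1},
  {"angular": [0,0,0],"slide": [0,0,0],"jaw": 1},
  {"angular": [0,0,0],"slide": [0,0,0],"jaw": 1},
])

```text
time_s: 37.28
tool_pos: [0.6999, -0.0201, 0.0912]
tool_rot: [180.0, 0.2, 179.9]
force: [0.0, 0.1, -0.1]
grip_width: 0.0869
grasp_force: 0.0
```

```bash
python3 - <<'E'
from h import *
s=shot("side",20);p=env.get_obs()["tool_pos"];g=cv2.cvtColor(s,cv2.COLOR_BGR2HSV)
q=p+[0,0,.04];print(p,"tcp px",px("side",q)+[0,2],"tips",px("side",q+[0,.0435,0])+[0,2],px("side",q-[0,.0435,0])+[0,2],"at dome top",px("side",(p[0],p[1],.09))+[0,2],"body mid",px("side",(p[0],p[1],.033))+[0,2])
ch=lambda p:"B" if p[2]<60 else "#" if p[1]<85 and p[2]>140 else "."
for v in range(140,198): print(v,"".join(ch(g[v,u]) for u in range(270,325)))
E
```

```text
[ 0.70051823 -0.02056949  0.09202601] tcp px [295.4 152.2] tips [289.9 158.5] [300.8 146.2] at dome top [295.6 164.4] body mid [295.7 180.4]
140 BBBBBBBBBBBBBBBBBBBBBBB.BBBBBBBBBBBBBBB.BBBB...........
141 BBBBBBBBBBBBBBBBBBBBBBBBBBBBBBBBBBBBBBBBBBB............
142 ....BBBBBBBBBBBBBBBBBBBBBBBBBBBBBBBBBBBBBB.............
143 ####..BBBBBBBBBBBBBBBBBBBBBBBBBBBBBBBBBBBB.............
144 ######.BBBBBBBBBBBBBBBBBBBBBBBBBBBBBBBBBB..............
145 #######.BBBBBBBBBBBBBBBBBBBBBBBBBBBBBBBB...............
146 ########.BBBBBBBBBBBBBBBBBBBBBBBBBBBBBBB...............
147 ########.BBBBBBBBBBBBBBBBBBBBBBBBBBBBBB................
148 ########.BBBBBBBBBBBBBBBBBBBBBBBBBBBBB.................
149 #######..BBBBBBBBBBBBBBBBBBBBBBBBBBBBB.................
150 ######..BBBBBBBBBBBBBBBBBBBBBBBBBBBBB..................
151 ####.....BBBBBBBBBBBBBBBBBBBBBBBBBBB...................
152 ##......BBBBBBBBBBBBBBBBBBBBBBBBBBB....................
153 ........BBBBBBBBBBBBBBBBBBBBBBBBBBB....................
154 ........BBBBBBBBBBBBBBBBBBBBBBBBBB.....................
155 .........BBBBBBBBBBBBBBBBBBBBBBBB......................
[... 1820 characters left out ...]
.....#############......................
187 .....................###########.......................
188 .....................###########.......................
189 .....................###########.......................
190 .....................###########.......................
191 ......................#########........................
192 .........................###...........................
193 .......................................................
194 .......................................................
195 .......................................................
196 .......................................................
197 .......................................................
```

Well aligned with the shaker (centre column 296). Descend and grip.

Request:
step_arm([
  {"angular": [0,0,0],"slide": [0,0,0.07],"jaw": 1},
  {"angular": [0,0,0],"slide": [0,0,0.07],"jaw": 1},
  {"angular": [0,0,0],"slide": [0,0,0.04],"jaw": 1},
  {"angular": [0,0,0],"slide": [0,0,0.016],"jaw": 1},
  {"angular": [0,0,0],"slide": [0,0,0],"jaw": 1},
  {"angular": [0,0,0],"slide": [0,0,0],"jaw": 0},
  {"angular": [0,0,0],"slide": [0,0,0],"jaw": 0},
  {"angular": [0,0,0],"slide": [0,0,0],"jaw": 0},
  {"angular": [0,0,0],"slide": [0,0,0],"jaw": 0},
  {"angular": [0,0,0],"slide": [0,0,0],"jaw": 0},
])

```text
time_s: 38.58
tool_pos: [0.699, -0.0204, -0.0088]
tool_rot: [180.0, 0.0, 179.9]
force: [-0.1, 1.3, 0.9]
grip_width: 0.0449
grasp_force: 0.4
```

Request:
step_arm([
  {"angular": [0,0,0],"slide": [0,0,0],"jaw": 0},
  {"angular": [0,0,0],"slide": [0,0,0],"jaw": 0},
  {"angular": [0,0,0],"slide": [0,0,0],"jaw": 0},
])

```text
time_s: 38.95
tool_pos: [0.6988, -0.021, -0.009]
tool_rot: [180.0, 0.0, 179.8]
force: [0.8, 1.3, 1.2]
grip_width: 0.0411
grasp_force: 20.1
```

Request:
step_arm([
  {"angular": [0,0,0],"slide": [0,0,-0.05],"jaw": 0},
  {"angular": [0,0,0],"slide": [0,0,-0.09],"jaw": 0},
  {"angular": [0,0,0],"slide": [0,0,-0.09],"jaw": 0},
  {"angular": [0,0,0],"slide": [0,0,-0.09],"jaw": 0},
  {"angular": [0,0,0],"slide": [0.066,0.072,0],"jaw": 0},
  {"angular": [0,0,0],"slide": [0.066,0.072,0],"jaw": 0},
  {"angular": [0,0,0],"slide": [0.066,0.072,0],"jaw": 0},
  {"angular": [0,0,0],"slide": [0.066,0.072,0],"jaw": 0},
  {"angular": [0,0,0],"slide": [0.066,0.072,0],"jaw": 0},
  {"angular": [0,0,0],"slide": [0.066,0.072,0],"jaw": 0},
])

```text
time_s: 40.2
tool_pos: [0.5001, 0.1957, 0.1505]
tool_rot: [-180.0, -0.0, 179.8]
force: [-0.3, 0.1, -0.6]
grip_width: 0.041
grasp_force: 20.0
```

Request:
step_arm([
  {"angular": [0,0,0],"slide": [0.066,0.072,0],"jaw": 0},
  {"angular": [0,0,0],"slide": [0.066,0.072,0],"jaw": 0},
  {"angular": [0,0,0],"slide": [0.066,0.072,0],"jaw": 0},
  {"angular": [0,0,0],"slide": [0,0,0],"jaw": 0},
  {"angular": [0,0,0],"slide": [0,0,0],"jaw": 0},
])

```text
time_s: 40.83
tool_pos: [0.4033, 0.3027, 0.1507]
tool_rot: [-179.9, 0.0, 179.8]
force: [-0.1, -0.2, -0.4]
grip_width: 0.0405
grasp_force: 20.1
```

```bash
python3 - <<'E'
from h import *
go((.400,.3035,.05));s=shot("side",21);p=env.get_obs()["tool_pos"];g=cv2.cvtColor(s,cv2.COLOR_BGR2HSV)
z=p[2]+.009;b=px("side",(p[0],p[1],z))+[0,2];print("base centre pred",b)
u0,v0=int(b[0]),int(b[1])
ch=lambda p:"B" if p[2]<60 else "#" if p[1]<85 and p[2]>140 else "."
for v in range(v0-45,v0+14): print(v,"".join(ch(g[v,u]) for u in range(u0-28,u0+28)))
print(u0-28)
E
```

```text
at [0.4033 0.3027 0.1507] yaw 179.8 delta units [0.0067 0.0019 0.2013] per row [0.0067 0.0019 0.2013]
base centre pred [361.3 223.5]
178 ..................BB.............BBBBB...BB.....#.......
179 ..................B.................B....B.BB...........
180 .................BB.....................BB..B...........
181 .................BB...........BBBBBB...BB...............
182 .................B.............BBBBB...B......#.........
183 ...............................BBBB...B.................
184 ......................................B......#..........
185 ........................................................
186 .BBB....................................................
187 ...BB...................................................
188 ....BB..................................................
189 ....BBBBBBB.............................................
190 ....BBBBBBBBBBBB........................................
191 ....BBBBBBBBBBBBBBBB.....................B..B...........
192 ....BBBBBBBBBBBBBBBBBBBBB...............BBB.B...........
193 ....BBBBBBBBBBBBBBBBBBBBBBBBBB..........B.BBB...
[... 1935 characters left out ...]
##################.......
226 ...........#####################################........
227 ............####################################........
228 ............###################################.........
229 ..............################################..........
230 ...............##############################...........
231 .................##########################.............
232 ....................#####################...............
233 .......................##############...................
234 ........................................................
235 ........................................................
236 ........................................................
333
```

Request:
step_arm([
  {"angular": [0,0,0],"slide": [0.003,0.002,0.08],"jaw": 0},
  {"angular": [0,0,0],"slide": [0,0,0.08],"jaw": 0},
  {"angular": [0,0,0],"slide": [0,0,0.06],"jaw": 0},
  {"angular": [0,0,0],"slide": [0,0,0],"jaw": 0},
  {"angular": [0,0,0],"slide": [0,0,0.02],"jaw": 0},
  {"angular": [0,0,0],"slide": [0,0,0.015],"jaw": 0},
  {"angular": [0,0,0],"slide": [0,0,0.01],"jaw": 0},
  {"angular": [0,0,0],"slide": [0,0,0],"jaw": 0},
  {"angular": [0,0,0],"slide": [0,0,0],"jaw": 0},
])

```text
time_s: 42.0
tool_pos: [0.4014, 0.3051, 0.0188]
tool_rot: [180.0, 0.0, 179.8]
force: [0.0, 0.1, -0.7]
grip_width: 0.0411
grasp_force: 20.1
```

Request:
step_arm([
  {"angular": [0,0,0],"slide": [0,0,0.012],"jaw": 0},
  {"angular": [0,0,0],"slide": [0,0,0.01],"jaw": 0},
  {"angular": [0,0,0],"slide": [0,0,0],"jaw": 0},
  {"angular": [0,0,0],"slide": [0,0,0],"jaw": 0},
])

```text
time_s: 42.5
tool_pos: [0.4013, 0.3049, 0.0074]
tool_rot: [180.0, 0.0, 179.8]
force: [-0.3, 1.0, -0.3]
grip_width: 0.0411
grasp_force: 20.1
```

Request:
step_arm([
  {"angular": [0,0,0],"slide": [0,0,0.01],"jaw": 0},
  {"angular": [0,0,0],"slide": [0,0,0.006],"jaw": 0},
  {"angular": [0,0,0],"slide": [0,0,0],"jaw": 0},
  {"angular": [0,0,0],"slide": [0,0,0],"jaw": 0},
])

```text
time_s: 43.0
tool_pos: [0.4013, 0.305, -0.0002]
tool_rot: [180.0, -0.0, 179.8]
force: [-1.2, -0.9, 5.1]
grip_width: 0.0409
grasp_force: 20.2
```

Request:
step_arm([
  {"angular": [0,0,0],"slide": [0,0,-0.002],"jaw": 0.7},
  {"angular": [0,0,0],"slide": [0,0,0],"jaw": 0.8},
  {"angular": [0,0,0],"slide": [0,0,0],"jaw": 1},
  {"angular": [0,0,0],"slide": [0,0,0],"jaw": 1},
  {"angular": [0,0,0],"slide": [0,0,-0.05],"jaw": 1},
  {"angular": [0,0,0],"slide": [0,0,-0.1],"jaw": 1},
  {"angular": [0,0,0],"slide": [0,0,-0.1],"jaw": 1},
  {"angular": [0,0,0],"slide": [0,0,-0.1],"jaw": 1},
  {"angular": [0,0,0],"slide": [0,0,-0.04],"jaw": 1},
  {"angular": [0,0,0],"slide": [-0.053,-0.1,0],"jaw": 1},
])

```text
time_s: 44.25
tool_pos: [0.427, 0.2593, 0.1975]
tool_rot: [179.8, 0.2, -179.7]
force: [0.7, -0.5, -0.7]
grip_width: 0.0872
grasp_force: 0.0
```

Request:
step_arm([
  {"angular": [0,0,0],"slide": [-0.053,-0.1,0],"jaw": 1},
  {"angular": [0,0,0],"slide": [-0.053,-0.1,0],"jaw": 1},
  {"angular": [0,0,0],"slide": [-0.053,-0.1,0],"jaw": 1},
  {"angular": [0,0,0],"slide": [-0.053,-0.1,0],"jaw": 1},
  {"angular": [0,0,0],"slide": [-0.053,-0.1,0],"jaw": 1},
  {"angular": [0,0,0],"slide": [-0.053,-0.1,0],"jaw": 1},
  {"angular": [0,0,0],"slide": [-0.053,-0.1,0],"jaw": 1},
  {"angular": [0,0,0],"slide": [-0.053,-0.1,0],"jaw": 1},
  {"angular": [0,0,0],"slide": [-0.053,-0.1,0],"jaw": 1},
  {"angular": [0,0,0],"slide": [0,0,0],"jaw": 1},
])

```text
time_s: 45.5
tool_pos: [0.6636, -0.2028, 0.1938]
tool_rot: [-179.7, -0.2, 179.4]
force: [0.5, -0.1, 0.0]
grip_width: 0.087
grasp_force: 0.0
```

```bash
python3 - <<'E'
from h import *
t=shot("top",22);s=shot("side",22);go((.664,-.205,.12))
u=disc("shaker",t,(232,208,268,240),lambda h,s,v:(v<160)|(s>60),3)
s0=cv2.imread("pics/side0.png");g=cv2.cvtColor(s0,cv2.COLOR_BGR2HSV)
ch=lambda p:"B" if p[2]<60 else "R" if (p[0]<8 or p[0]>172) and p[1]>150 else "#" if p[1]<118 else "."
for v in range(128,174): print(v,"".join(ch(g[v,u]) for u in range(308,362)))
p=env.get_obs()["tool_pos"];print("pred bottle base",px("side",(.664,-.205,0))+[0,2],"cap top",px("side",(.664,-.205,.13))+[0,2],"tip",px("side",p+[0,.0435,.04])+[0,2])
E
```

```text
at [ 0.6643 -0.1964  0.1946] yaw 179.7 delta units [ 0.0003 -0.0172  0.1493] per row [ 0.0003 -0.0172  0.1493]
shaker 242.0 223.5 18.4
128 ###..BB##.....###.................#BBBBBBB##..........
129 ###BBB###....#####.#..............#BBBB.B########.##..
130 #.BBBB##....#########.............#.RRRRR##...#.#####.
131 ##.BBB#....###########..........##.RRRRRRR##.....####.
132 ###BBB#...#####B####B#.........##RRRRRRRRRR#.....###..
133 ###BBB#...#####BBBBBB####......#RRRRRRRRRRRR#...####..
134 ###BBB#....####BBBBBB######...#RRRRRRRRRRRRR#..####...
135 ###BBB#.......#BBBBBB##########RRRRRRRRRRRRR.#####....
136 ###BBB#........BBBBBB##########RRRRRRRRRRRRRR####.....
137 ###BBB#........BBBBB###########RRRRRRRRRRRRRR###......
138 ##BBBB#........######...#.#####RRRRRRRRRRRRR.##.......
139 .BBBBB#........######...#.#....RRRRRRRRRRRRR.#........
140 BBBBBB#.......########..###....RRRRRRRRRRRRR..........
141 BBBBB#.......#############.....RRRRRRRRRRRRR..........
142 BBBB#......###############.....RRRRRRRRRRRRR..........
143 BBBB#......###############.....RRRRRRRRRRRRR..........
144 BBB#.......######
[... 1119 characters left out ...]
##########.............................
164 ...........#############..............................
165 ...........#############..............................
166 ............##############............................
167 .............#########.####...........................
168 ................##.....#####..........................
169 .......................#####..........................
170 .....................#########........................
171 ...................############.......................
172 ...................#############......................
173 ...................#############......................
pred bottle base [325.8 165.4] cap top [326.8 130.9] tip [322.1 106.6]
```

Bottle body spans columns 319–332 (about 46 mm seen face-on), so its yaw is about 18.5°. Turn the gripper accordingly.

Request:
step_arm([
  {"angular": [0,0,-0.052],"slide": [0,0,0],"jaw": 1},
  {"angular": [0,0,-0.052],"slide": [0,0,0],"jaw": 1},
  {"angular": [0,0,0],"slide": [0,0,0],"jaw": 1},
  {"angular": [0,0,0],"slide": [0,0,0],"jaw": 1},
])

```text
time_s: 46.1
tool_pos: [0.6648, -0.1943, 0.1958]
tool_rot: [180.0, 0.1, -161.5]
force: [-0.4, 0.1, 0.4]
grip_width: 0.0872
grasp_force: 0.0
```

```bash
python3 - <<'E'
from h import *
go((.664,-.205,.12))
t=cv2.imread("pics/top22.png");g=cv2.cvtColor(t,cv2.COLOR_BGR2HSV)
ch=lambda p:" " if p[1]>70 else ("0123456789"[min(9,int(p[2])//26)])
for v in range(208,240): print(v,"".join(ch(g[v,u]) for u in range(230,275)))
E
```

```text
at [ 0.6648 -0.1943  0.1958] yaw -161.5 delta units [ 0.0085 -0.0198  0.1516] per row [ 0.0085 -0.0198  0.1516]
208             6788887668775544456788788885     
209             7788888767887766678887888875     
210            67788888766788888888778888875     
211            67788887776667778777788888865     
212            7778887777766677777888888885      
213            7788887777777788888888888875      
214           77777777777777788888888888875      
215           7777777776666778888888888886       
216           7777776655666777888888888885       
217           7777655445677788788888888875       
218          77776555555677888888888888865       
219          7776666676655778888888888885        
220          7765677677765677888888888875        
221         78766767777776577778877788765        
222         78866767777776577777777777755        
223         8886677776777657877788778875         
224        78887777777877768878888778875         
225        78887677788877688877888788865         
226        88887667777776788877888788865         
227        8888755777777788886888888885          
228       78888865788888899887888788875          
229       78888875789999998878887788865          
230       88888886678899888788887788855          
231      78888888767888887788877788875           
232      78888888876778777777777888875           
233      78888888887777777666777888865           
234       778888888887777777777788885            
235         7778788888888888887788875            
236              67777888888887778865            
237                  6777788887778865            
238                       7777777885             
239                            66775
```

Request:
step_arm([
  {"angular": [0,0,0],"slide": [0.0085,-0.018,0.05],"jaw": 1},
  {"angular": [0,0,0],"slide": [0,0,0.09],"jaw": 1},
  {"angular": [0,0,0],"slide": [0,0,0],"jaw": 1},
  {"angular": [0,0,0],"slide": [0,0,0],"jaw": 1},
])

```text
time_s: 46.6
tool_pos: [0.6643, -0.2056, 0.127]
tool_rot: [-179.9, 0.1, -161.5]
force: [0.5, -0.2, 0.1]
grip_width: 0.0871
grasp_force: 0.0
```

```bash
python3 - <<'E'
from h import *
print("shaker",P("top",246.5,222.5,.095));s=shot("side",23);o=env.get_obs();p=o["tool_pos"];print(p,o["tool_rot"][2])
y=np.radians(o["tool_rot"][2]);ty=np.array([np.sin(y),-np.cos(y),0])
print("tips",px("side",p+.05*ty+[0,0,.038])+[0,2],px("side",p-.05*ty+[0,0,.038])+[0,2],"cap top under tool",px("side",(p[0],p[1],.13))+[0,2])
g=cv2.cvtColor(s,cv2.COLOR_BGR2HSV);ch=lambda p:"B" if p[2]<60 else "#" if p[1]<118 else "."
for v in range(112,142): print(v,"".join(ch(g[v,u]) for u in range(300,350)))
E
```

```text
shaker [0.3975 0.3034 0.095 ]
[ 0.66473951 -0.20597151  0.12769668] -161.46212164208725
tips [326.8 127.1] [327.1 114.7] cap top under tool [326.7 130.8]
112 ........................BBBBBBB...................
113 #....###........#.......BBBBBBB...................
114 ##...##.......####......BBBBBBB...................
115 ###..#####......##......BBBBBBB...................
116 ###...#.........#.......BBBBBBB...................
117 ####...........##.......BBBBBBB...................
118 ########.##....##.......BBBBBBB...................
119 #################.......BBBBBBB...................
120 #################.......BBBBBBB...................
121 ################........BBBBBBB...................
122 ################........BBBBBBB.............####..
123 #################.......BBBBBBB............#######
124 ##############.##.......BBBBBBB............BBB###B
125 #############.B##.......BBBBBBB######......BBBBBBB
126 #############BB##.......#BBBBBB...######.##BBBBBBB
127 ###########.BBB##.......###...........#####BBBBBBB
128 ###########.BBB##.....###.................#BBBBBBB
129 ##########BBBB###....#####................#BBBB.B#
130 #######.#..BBB##....#########.............#......#
131 #########.BBBB#....###########..........##........
132 ##########.BBB#...#####B####B#.........##.........
133 ###########BBB#...#####BBBBBB#.##.....##..........
134 ###########BBB#....####BBBBBB######...#...........
135 ######.####BBB#........BBBBBB##########...........
136 ###########BBB#........BBBBBB##########...........
137 #####.B####BBB#........BBBBB##.########...........
138 #####BBB##BBBB#........######...#.#####...........
139 ####.BBB#BBBBB#........######...#.#...............
140 ####BBBBBBBBBB#.......########..###...............
141 ###BBBBBBBBBB#.......#############................
```

Request:
step_arm([
  {"angular": [0,0,0],"slide": [-0.005,-0.0015,0.03],"jaw": 1},
  {"angular": [0,0,0],"slide": [0,0,0.04],"jaw": 1},
  {"angular": [0,0,0],"slide": [0,0,0.03],"jaw": 1},
  {"angular": [0,0,0],"slide": [0,0,0.02],"jaw": 1},
  {"angular": [0,0,0],"slide": [0,0,0],"jaw": 1},
])

```text
time_s: 47.28
tool_pos: [0.6653, -0.2055, 0.0641]
tool_rot: [179.9, -0.1, -161.5]
force: [-0.4, -0.1, -0.1]
grip_width: 0.0871
grasp_force: 0.0
```

Request:
step_arm([
  {"angular": [0,0,0],"slide": [0,0,0.02],"jaw": 1},
  {"angular": [0,0,0],"slide": [0,0,0.02],"jaw": 1},
  {"angular": [0,0,0],"slide": [0,0,0.02],"jaw": 1},
  {"angular": [0,0,0],"slide": [0,0,0.013],"jaw": 1},
  {"angular": [0,0,0],"slide": [0,0,0],"jaw": 1},
])

```text
time_s: 47.9
tool_pos: [0.6656, -0.2055, 0.0281]
tool_rot: [180.0, -0.1, -161.5]
force: [-0.1, -0.5, 0.0]
grip_width: 0.0867
grasp_force: 0.0
```

Request:
step_arm([
  {"angular": [0,0,0],"slide": [0,0,0],"jaw": 0.3},
  {"angular": [0,0,0],"slide": [0,0,0],"jaw": 0.3},
  {"angular": [0,0,0],"slide": [0,0,0],"jaw": 0.3},
  {"angular": [0,0,0],"slide": [0,0,0],"jaw": 0.3},
  {"angular": [0,0,0],"slide": [0,0,0],"jaw": 0.3},
  {"angular": [0,0,0],"slide": [0,0,0],"jaw": 0.3},
  {"angular": [0,0,0],"slide": [0,0,0],"jaw": 0.3},
  {"angular": [0,0,0],"slide": [0,0,0],"jaw": 0.3},
], newtons=25)

```text
time_s: 48.9
tool_pos: [0.6662, -0.2051, 0.0291]
tool_rot: [180.0, 0.0, -161.4]
force: [-1.1, 2.2, 1.6]
grip_width: 0.047
grasp_force: 25.0
```

Gripped square (47 mm). Check machine handles near the square well before going there.

```bash
python3 - <<'E'
from h import *
t=cv2.imread("pics/top0.png");blobs("t",t,(195,135,235,180),lambda h,s,v:v<50,2)
s=cv2.imread("pics/side0.png");blobs("s",s,(235,255,292,290),lambda h,s,v:v<50,2)
for z in(.08,.12,.16,.2): print(z,"top tip",P("top",211,169,z),"side tip",P("side",285,281,z))
go((.552,.313,.195),10)
E
```

```text
t bbox 210 144 221 171 area 145 cen [215.4 157.7]
t bbox 203 135 204 137 area 6 cen [203.5 136. ]
s bbox 244 268 285 285 area 202 cen [263.2 276.4]
s bbox 244 261 253 264 area 14 cen [248.5 262.4]
0.08 top tip [0.5312 0.4794 0.08  ] side tip [0.5245 0.4699 0.08  ]
0.12 top tip [0.5237 0.4636 0.12  ] side tip [0.5065 0.5094 0.12  ]
0.16 top tip [0.5162 0.4479 0.16  ] side tip [0.4886 0.5489 0.16  ]
0.2 top tip [0.5087 0.4321 0.2   ] side tip [0.4706 0.5884 0.2   ]
at [ 0.6662 -0.2051  0.0291] yaw -161.4 delta units [-0.1134  1.0554 -0.331 ] per row [-0.0113  0.1055 -0.0331]
```

Request:
step_arm([
  {"angular": [0,0,0],"slide": [0,0,-0.04],"jaw": 0.3},
  {"angular": [0,0,0],"slide": [0,0,-0.09],"jaw": 0.3},
  {"angular": [0,0,0],"slide": [0,0,-0.1],"jaw": 0.3},
  {"angular": [0,0,0],"slide": [0,0,-0.1],"jaw": 0.3},
  {"angular": [0,0,0.041],"slide": [0,0,0],"jaw": 0.3},
  {"angular": [0,0,0.041],"slide": [0,0,0],"jaw": 0.3},
  {"angular": [0,0,0],"slide": [0,0,0],"jaw": 0.3},
])

```text
time_s: 49.78
tool_pos: [0.6657, -0.2067, 0.1944]
tool_rot: [-179.9, -0.0, -176.2]
force: [0.2, -0.2, -3.9]
grip_width: 0.0468
grasp_force: 24.8
```

```bash
python3 - <<'E'
from h import *
print(env.get_obs()["grip_width"],env.get_obs()["force"]);go((.552,.313,.195),10)
E
```

```text
0.04682044123063361 [ 0.20405819 -0.18153552 -3.93048145]
at [ 0.6657 -0.2067  0.1944] yaw -176.2 delta units [ 0.1581  1.0522 -0.0026] per row [ 0.0158  0.1052 -0.0003]
```

Request:
step_arm([
  {"angular": [0,0,0],"slide": [0.016,0.105,0],"jaw": 0.3},
  {"angular": [0,0,0],"slide": [0.016,0.105,0],"jaw": 0.3},
  {"angular": [0,0,0],"slide": [0.016,0.105,0],"jaw": 0.3},
  {"angular": [0,0,0],"slide": [0.016,0.105,0],"jaw": 0.3},
  {"angular": [0,0,0],"slide": [0.016,0.105,0],"jaw": 0.3},
  {"angular": [0,0,0],"slide": [0.016,0.105,0],"jaw": 0.3},
  {"angular": [0,0,0],"slide": [0.016,0.105,0],"jaw": 0.3},
  {"angular": [0,0,0],"slide": [0.016,0.105,0],"jaw": 0.3},
  {"angular": [0,0,0],"slide": [0.016,0.105,0],"jaw": 0.3},
  {"angular": [0,0,0],"slide": [0.016,0.105,0],"jaw": 0.3},
])

```text
time_s: 51.02
tool_pos: [0.5516, 0.3136, 0.1944]
tool_rot: [-180.0, 0.1, -176.1]
force: [1.0, -0.1, -2.5]
grip_width: 0.0471
grasp_force: 24.8
```

Request:
step_arm([
  {"angular": [0,0,0],"slide": [0,0,0],"jaw": 0.3},
  {"angular": [0,0,0],"slide": [0,0,0],"jaw": 0.3},
])

```text
time_s: 51.28
tool_pos: [0.552, 0.3118, 0.1939]
tool_rot: [-179.9, 0.0, -176.1]
force: [0.2, -1.1, -3.0]
grip_width: 0.0469
grasp_force: 24.8
```

```bash
python3 - <<'E'
from h import *
go((.552,.313,.075));s=shot("side",24);p=env.get_obs()["tool_pos"];z=p[2]-.029
g=cv2.cvtColor(s,cv2.COLOR_BGR2HSV);b=px("side",(p[0],p[1],z))+[0,2];print("base pred",b,"finger",px("side",p+[0,.03,.038])+[0,2]);u0,v0=b.astype(int)
ch=lambda p:"B" if p[2]<60 else "#" if p[1]<118 else "."
for v in range(v0-30,v0+14): print(v,"".join(ch(g[v,u]) for u in range(u0-28,u0+28)))
print(u0-28)
E
```

```text
at [0.552  0.3118 0.1939] yaw -176.1 delta units [-0.      0.0029  0.2379] per row [-0.      0.0029  0.2379]
base pred [300.  210.3] finger [294.9 192.5]
180 ######............#BBBBBBBBBB#########.............####.
181 ######...........##BBBBBBBBB##########............####..
182 ######...........###BBBBBBBB##########............######
183 #####............###BBBBBBBB##########.............#####
184 ####.............###BBBBBBBB##########.............#####
185 ###...............##BBBBBBBBB#########..............##BB
186 ###..............###BBBBBBBBB#########................##
187 ##...............###BBBBBBBBB#########..................
188 .................###BBBBBBBB##########..................
189 ..................##BBBBBBBBB#########..................
190 ..................##BBBBBBBBB#########..................
191 ..................##BBBBBBBBB#########..................
192 ..................########BB##########..................
193 ..................####################..................
194 .................#####################..................
195 .................##########
[... 1041 characters left out ...]
#####....................
213 .....................############.#.....................
214 .......................#.###.##.........................
215 ........................................................
216 ........................................................
217 ........................................................
218 ........................................................
219 ........................................................
220 ........................................................
221 ........................................................
222 ........................................................
223 ........................................................
272
```

Request:
step_arm([
  {"angular": [0,0,0],"slide": [0,0.003,0.08],"jaw": 0.3},
  {"angular": [0,0,0],"slide": [0,0,0.09],"jaw": 0.3},
  {"angular": [0,0,0],"slide": [0,0,0.06],"jaw": 0.3},
  {"angular": [0,0,0],"slide": [0,0,0],"jaw": 0.3},
  {"angular": [0,0,0],"slide": [0,0,0],"jaw": 0.3},
  {"angular": [0,0,0],"slide": [0,0,0.015],"jaw": 0.3},
  {"angular": [0,0,0],"slide": [0,0,0.01],"jaw": 0.3},
  {"angular": [0,0,0],"slide": [0,0,0],"jaw": 0.3},
])

```text
time_s: 52.32
tool_pos: [0.5512, 0.3143, 0.0662]
tool_rot: [-180.0, -0.0, -176.2]
force: [-1.0, -0.5, -3.0]
grip_width: 0.047
grasp_force: 24.8
```

Request:
step_arm([
  {"angular": [0,0,0],"slide": [0,0,0.01],"jaw": 0.3},
  {"angular": [0,0,0],"slide": [0,0,0.01],"jaw": 0.3},
  {"angular": [0,0,0],"slide": [0,0,0],"jaw": 0.3},
  {"angular": [0,0,0],"slide": [0,0,0],"jaw": 0.3},
])

```text
time_s: 52.82
tool_pos: [0.5516, 0.3143, 0.0565]
tool_rot: [-180.0, 0.0, -176.2]
force: [-0.3, 0.1, -2.7]
grip_width: 0.0471
grasp_force: 24.8
```

Request:
step_arm([
  {"angular": [0,0,0],"slide": [0,0,0.015],"jaw": 0.3},
  {"angular": [0,0,0],"slide": [0,0,0.012],"jaw": 0.3},
  {"angular": [0,0,0],"slide": [0,0,0],"jaw": 0.3},
  {"angular": [0,0,0],"slide": [0,0,0],"jaw": 0.3},
])

```text
time_s: 53.32
tool_pos: [0.5516, 0.3143, 0.0429]
tool_rot: [-180.0, 0.0, -176.2]
force: [0.2, -0.6, -3.6]
grip_width: 0.047
grasp_force: 24.8
```

Request:
step_arm([
  {"angular": [0,0,0],"slide": [0,0,0.008],"jaw": 0.3},
  {"angular": [0,0,0],"slide": [0,0,0],"jaw": 0.3},
  {"angular": [0,0,0],"slide": [0,0,0],"jaw": 0.3},
])

```text
time_s: 53.7
tool_pos: [0.5515, 0.3144, 0.039]
tool_rot: [180.0, 0.0, -176.2]
force: [0.7, 0.3, -3.3]
grip_width: 0.0469
grasp_force: 24.8
```

Request:
step_arm([
  {"angular": [0,0,0],"slide": [0,0,0.005],"jaw": 0.3},
  {"angular": [0,0,0],"slide": [0,0,0],"jaw": 0.3},
  {"angular": [0,0,0],"slide": [0,0,0],"jaw": 0.3},
])

```text
time_s: 54.08
tool_pos: [0.5527, 0.3148, 0.0379]
tool_rot: [179.9, 0.1, -176.2]
force: [-0.5, -0.8, 6.1]
grip_width: 0.047
grasp_force: 24.8
```

Seated at the expected height. Release, rise, back off and check everything.

Request:
step_arm([
  {"angular": [0,0,0],"slide": [0,0,-0.002],"jaw": 0.7},
  {"angular": [0,0,0],"slide": [0,0,0],"jaw": 0.8},
  {"angular": [0,0,0],"slide": [0,0,0],"jaw": 1},
  {"angular": [0,0,0],"slide": [0,0,0],"jaw": 1},
  {"angular": [0,0,0],"slide": [0,0,-0.05],"jaw": 1},
  {"angular": [0,0,0],"slide": [0,0,-0.1],"jaw": 1},
  {"angular": [0,0,0],"slide": [0,0,-0.1],"jaw": 1},
  {"angular": [0,0,0],"slide": [0,0,-0.1],"jaw": 1},
  {"angular": [0,0,0],"slide": [0.03,-0.1,0],"jaw": 1},
  {"angular": [0,0,0],"slide": [0.03,-0.1,0],"jaw": 1},
])

```text
time_s: 55.32
tool_pos: [0.5284, 0.2114, 0.2131]
tool_rot: [-180.0, 0.1, -176.2]
force: [0.1, -0.9, 0.5]
grip_width: 0.0869
grasp_force: 0.0
```

Request:
step_arm([
  {"angular": [0,0,0],"slide": [0.03,-0.1,0],"jaw": 1},
  {"angular": [0,0,0],"slide": [0.03,-0.1,0],"jaw": 1},
  {"angular": [0,0,0],"slide": [0.02,-0.1,0],"jaw": 1},
  {"angular": [0,0,0],"slide": [0,-0.1,0],"jaw": 1},
  {"angular": [0,0,0],"slide": [0,0,0],"jaw": 1},
])

```text
time_s: 55.95
tool_pos: [0.5015, 0.0053, 0.2129]
tool_rot: [180.0, 0.1, -176.7]
force: [-0.6, 1.7, 0.2]
grip_width: 0.0868
grasp_force: 0.0
```

```bash
python3 - <<'E'
from h import *
t=shot("top",30);s=shot("side",30);o=env.get_obs();print(o["tool_pos"],o["force"],o["time_s"])
g=cv2.cvtColor(t,cv2.COLOR_BGR2HSV);ch=lambda p:"B" if p[2]<60 else "Y" if (15<p[0]<32 and p[1]>150) else " " if p[1]>70 else ("0123456789"[min(9,int(p[2])//26)])
for v in range(158,206): print(v,"".join(ch(g[v,u]) for u in range(232,290)))
print("sq cap pred",px("top",(.5508,.3124,.139)))
g=cv2.cvtColor(s,cv2.COLOR_BGR2HSV)
print("side cap pred",px("side",(.5508,.3124,.139))+[0,2])
for v in range(195,262,2): print(v,"".join(ch(g[v,u]) for u in range(275,375)))
for n,a in(("0",cv2.imread("pics/side0.png")),("n",s)):
    blobs("jug"+n,a,(270,280,330,345),lambda h,s,v:(s<60)&(v>130),1);blobs("bell"+n,a,(318,163,348,192),lambda h,s,v:v<75,1)
    blobs("saucer"+n,a,(338,205,388,236),lambda h,s,v:(s<60)&(v>150),1)
    
E
```

```text
[0.50144169 0.01046032 0.21252727] [0.58923882 0.82992223 0.30218484] 56.05
158                        555                                
159                                                           
160                                                           
161                                                           
162                                                           
163                                                           
164                                                           
165                                                           
166                              YYYYY                        
167                       766    Y YYYYYYYY                   
168                      7665567       YYYYYYY                
169                      543346777777       YY                
170                      3BBBB356778887777                    
171                      BBBBBB35667888888877 7               
172                      BBBBBBB456677788888888777            
173                      BBBBBBB3666666777777888886           
174             
[... 5247 characters left out ...]
99999974444  888        7789999999999999865555556667789      
257 Y YYY 9999888887777777777788667778999989999886455555546        5567899999999998888776667778899999999
259 YYYY 999988889887777777777886677789998999988864455555567       5556799999999987777777777778889999998
261     9999999999988888888888887677789989999988875455555467 6654345555789999988777888999999988778778889
jug0 bbox 277 288 321 327 area 437 cen [299.  308.4]
bell0 bbox 323 182 341 187 area 35 cen [331.3 185.4]
saucer0 bbox 342 205 381 233 area 572 cen [361.3 222.6]
jugn bbox 277 288 321 336 area 557 cen [296.7 310.5]
belln bbox 323 182 341 187 area 38 cen [331.5 185.3]
saucern bbox 342 209 381 233 area 541 cen [361.6 223.3]
```

Cap at (257,173) in top against a predicted (257.6,173.1); jar, shaker, tamper and portafilter are seated, bystanders unmoved.

```bash
python3 -c "
from cell import env
print(env.sign_off())"
```

```text
the job is handed in; nothing more can be done
None
```

The job is handed in after 56 s: all five things are in their places by the camera checks and contact heights, and the bell, cup and jug did not move visibly; `sign_off` returned no verdict.

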